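# Tamp the filter chunks level in their cell

## Task

Take the tamper with the blue handle off its glass slab and use its flat steel foot to tamp the white ceramic chunks in the grey filter cell down level: every chunk lying flat on the sieve, and the sieve under them pressed fully home on its ledge. The chunks are brittle, so tamp firmly but gently, never with more than 20 N, and touch them only with the tamper. Then stand the tamper upright on the glass slab again and let go; leave the bottle and the jars alone.

Things in the scene. Friction and masses are not known exactly. Their poses are not given: they have to be found in the camera images.
- cell: square open-topped grey filter cell, fixed to the worktop: 108 x 108 mm outside, 100 x 100 mm inside, walls 4 mm thick and 52 mm high. Origin at the centre of its underside, x and y along its sides, z up; it may stand turned by any angle. The ledge height differs from cell to cell and is not reported: the top of the sieve starts 22 to 28 mm above the cell's underside and ends 8 mm lower.
- sieve (a joint): how far (m) the dark perforated sieve plate (98 x 98 mm), the floor under the chunks, has been pushed down: 0 at the start, 0.008 when home on its ledge, a firm stop (a rubber cushion under the ledge gives 1 mm for 18 N). A seal grips it: it sinks only under more than about 6 N and stays where it is pushed. Home is felt as a clear rise of the force above those 6 N.
- chunk1: one of eight loose white glazed ceramic filter chunks in the cell: a square tablet 26 x 26 mm (its x, y) and 14 mm thick, 20 g, brittle (at most 20 N). Origin at its centre, its own z along its thickness: lying flat its z axis is vertical and its centre 7 mm above the sieve.  It starts propped aslant against a wall of the cell (about 40 degrees); it holds there by friction, and slides down flat when its high edge is pressed; it may jam and need several tamps.
- chunk2: one of eight loose white glazed ceramic filter chunks in the cell: a square tablet 26 x 26 mm (its x, y) and 14 mm thick, 20 g, brittle (at most 20 N). Origin at its centre, its own z along its thickness: lying flat its z axis is vertical and its centre 7 mm above the sieve.  It starts propped aslant against a wall of the cell (about 40 degrees); it holds there by friction, and slides down flat when its high edge is pressed; it may jam and need several tamps.
- chunk3: one of eight loose white glazed ceramic filter chunks in the cell: a square tablet 26 x 26 mm (its x, y) and 14 mm thick, 20 g, brittle (at most 20 N). Origin at its centre, its own z along its thickness: lying flat its z axis is vertical and its centre 7 mm above the sieve.  It starts propped aslant against a wall of the cell (about 40 degrees); it holds there by friction, and slides down flat when its high edge is pressed; it may jam and need several tamps.
- chunk4: one of eight loose white glazed ceramic filter chunks in the cell: a square tablet 26 x 26 mm (its x, y) and 14 mm thick, 20 g, brittle (at most 20 N). Origin at its centre, its own z along its thickness: lying flat its z axis is vertical and its centre 7 mm above the sieve.  It starts propped aslant against a wall of the cell (about 40 degrees); it holds there by friction, and slides down flat when its high edge is pressed; it may jam and need several tamps.
- chunk5: one of eight loose white glazed ceramic filter chunks in the cell: a square tablet 26 x 26 mm (its x, y) and 14 mm thick, 20 g, brittle (at most 20 N). Origin at its centre, its own z along its thickness: lying flat its z axis is vertical and its centre 7 mm above the sieve.  It starts lying flat, or nearly so.
- chunk6: one of eight loose white glazed ceramic filter chunks in the cell: a square tablet 26 x 26 mm (its x, y) and 14 mm thick, 20 g, brittle (at most 20 N). Origin at its centre, its own z along its thickness: lying flat its z axis is vertical and its centre 7 mm above the sieve.  It starts lying flat, or nearly so.
- chunk7: one of eight loose white glazed ceramic filter chunks in the cell: a square tablet 26 x 26 mm (its x, y) and 14 mm thick, 20 g, brittle (at most 20 N). Origin at its centre, its own z along its thickness: lying flat its z axis is vertical and its centre 7 mm above the sieve.  It starts lying flat, or nearly so.
- chunk8: one of eight loose white glazed ceramic filter chunks in the cell: a square tablet 26 x 26 mm (its x, y) and 14 mm thick, 20 g, brittle (at most 20 N). Origin at its centre, its own z along its thickness: lying flat its z axis is vertical and its centre 7 mm above the sieve.  It starts lying flat, or nearly so.
- tamper: tamper standing upright on the glass slab, 100 mm tall, about 0.15 kg: a flat square steel foot 40 x 40 mm and 10 mm thick, a stem 14 mm thick, and a square blue handle 24 x 24 mm from 48 mm to 100 mm above the foot's underside. Origin at the centre of the foot's underside, z up along the handle; x and y along the sides of foot and handle (parallel).
- handle (a point): middle of the tamper's blue handle, on its axis, 75 mm above the underside of the foot (the place to grasp, across two flat sides)
- glass_slab: clear glass slab, fixed, 78 (x) x 105 (y) mm and 10 mm thick (9 to 10 mm); origin at the centre of its underside. The tamper's place. (To the right and behind, about x 0.59, y -0.56, stands a tall cream mixer, some 0.3 m high and fixed: pass clear of it.)
- gel_jar: loose jar with black and green cap, 39 mm across, 81 mm tall; a bystander, origin at the centre of its underside
- dropper_bottle: loose brown dropper bottle, 34 mm across, 109 mm tall; a bystander, origin at the centre of its underside
- small_jar: loose small jar with white ribbed cap, 31 mm across, 32 mm tall; a bystander, origin at the centre of its underside

How it is judged:
By the outcome, as a careful person would: the job done as asked, in the order asked, and still so for the second after the job is handed in, with the robot touching nothing.
It also fails if it takes over 72 s, if anything falls off the work surface, if the arm or the gripper's body presses on something with over 40 N, if the wrist force passes 120 N, or if a joint passes its speed limit or range.

## Robot

A 7-joint arm with a two-finger parallel gripper is mounted at the origin on a cart in front of the work surface, level with it; the furniture and walls round the work are solid. World frame = base frame: x ahead of the robot, y to its left, z up, the work surface at z = 0. Lengths are in m, angles in rad, forces in N, time in s.
With the tool pointing down it reaches from about 0.4 to 0.85 m from the base axis. Payload 10.4 kg.
Tool frame: the origin (TCP) lies at the very end of the fingers, on their centre line; the grasp point (between the pads) lies 19 mm behind it; x points along the fingers, z is the direction in which the jaws open and shut, and the axes are right-handed (so a half turn about x gives the same grasp; the last joint's range is limited). The gripper opens to 85 mm and grips with 20 to 120 N. Pads are 22 mm wide; open, the fingers measure 114 mm over their backs; the gripper's body (76 mm by 85 mm) begins 54 mm behind the grasp point. The pads swing forward as they close: fully open they stand 13 mm farther back than shut.
Start: joints at [1.09, 0.332, -0.065, 1.46, 0.022, 1.35, -0.088], TCP at [0.276, -0.561, 0.231] pointing down, gripper open.
Joint ranges: [-2.6, 2.6], [-0.5, 2.12], [-1.47, 1.34], [0.16, 2.42], [-1.27, 4.41], [0.06, 2.06], [-2.6, 2.6]. Speed limits (rad/s): [2.22, 2.22, 2.79, 2.79, 3.14, 3.14, 3.14].

## Interface

Orientations are given as a unit quaternion [x, y, z, w].
In Python, from workcell import readout, camera, manip gives the robot as it stands.
- The arm moves only by the shell command python3 -m inch 'ROWS' [FORCE]. ROWS is JSON, a list of rows, each a list of 3 entries, a list of its own where there are three numbers: the turn, a rotation vector about the tool's x, y, z in degrees, then the shift along the tool's x, y, z in mm, then the closure, from 0 (fully open) to 1 (shut). In form: [[[wx, wy, wz], [dx, dy, dz], hand], ...]. A call has 1 to 10 rows; each row is the pose to reach, as a shift and turn from the pose measured when the call began, along the tool's axes at that moment; what a row does not reach only later rows make up. A row lasts 1/8 s, in which the tool goes at most 62.5 mm and 10.7 degrees, less where a joint would pass 70% of its speed; a pose out of reach is approached as far as the arm can. A call with a gripper value outside its range is refused whole. The fingers move at their own pace and stop on an object; FORCE is the grip in N (left out, the last holds). Time passes only in rows, so rows that repeat a pose let the fingers close. It gives the time, the measured TCP pose, the force and the opening at its end, in the units of the state.
- readout.get_obs(): the state, without advancing time (a new reading comes with each control period).
- camera(name): name is "side" or "top"; returns a dict with "pixels" (420x560x3 uint8, red, green, blue), "range_z" (420x560 float32, m along the optical axis (not along the pixel's ray), 0 where there is no reading), "intrinsics" (3x3 intrinsics, pixels), "dist" ([k1, k2, p1, p2, k3] as OpenCV has them; the pictures are not rectified), "extrinsics" (4x4, takes a point from world to camera coordinates). Camera axes: x right, y down, z forward; pixel columns grow to the right and rows downward; lengths in m; the calibration is good to about 2 mm. A picture is of the moment at which its call begins.
- manip.hand_in(): hands the job in, once; it reports no verdict.
The state is a dict: "clock": time; "joint_pos": joint angles; "joint_velocities": joint speeds; "tau": joint torques, N m; "position": TCP position; "ee_rot": TCP orientation; "ft_force": force on the tool from outside, world axes, zero at the start; "torque": the same for the moment, N m; "grip_width": opening from 0.0 (shut) to 1.0 (fully open).
Only numpy, scipy, OpenCV 4.12 (cv2) and the standard library are available. Lean on these libraries where they do the work, as an engineer would, in place of code of your own. Each camera call takes 0.05 s, during which the arm holds its last target.

## Working session

There is one attempt and no reset: what is moved stays moved. The work goes in short steps, Python scripts to look and compute and a shell command to move; the robot and the scene stay as the last step left them, time stands still between calls to the robot, and variables do not carry over. Pictures are saved under pics/ and viewed, and the job is handed in when it is done.

```bash
ls; mkdir -p pics; cat > h.py <<'E'
import numpy as np, cv2
from scipy.spatial.transform import Rotation as R
from workcell import readout, camera, manip
def snap(n,fn=None):
    c=camera(n)
    if fn: cv2.imwrite('pics/'+fn,c['pixels'][:,:,::-1])
    np.savez('/tmp/'+n,**c); return c
def world(c,uv,z=None):
    uv=np.atleast_2d(np.array(uv,float)); E=np.array(c['extrinsics'])
    n=cv2.undistortPoints(uv.reshape(-1,1,2),np.array(c['intrinsics']),np.array(c['dist'])).reshape(-1,2)
    d=np.c_[n,np.ones(len(n))]
    if z is None:
        zz=np.array([c['range_z'][int(round(v)),int(round(u))] for u,v in uv]); return (d*zz[:,None]-E[:3,3])@E[:3,:3]
    o=-E[:3,:3].T@E[:3,3]; r=d@E[:3,:3]; return o+r*((z-o[2])/r[:,2])[:,None]
def proj(c,P):
    E=np.array(c['extrinsics'])
    return cv2.projectPoints(np.array(P,float).reshape(-1,1,3),cv2.Rodrigues(E[:3,:3])[0],E[:3,3],np.array(c['intrinsics']),np.array(c['dist']))[0].reshape(-1,2)
def cloud(c):
    h,w=c['range_z'].shape; u,v=np.meshgrid(np.arange(w),np.arange(h))
    return world(c,np.c_[u.ravel(),v.ravel()]).reshape(h,w,3)
E
python3 - <<'E'
from h import *
np.set_printoptions(precision=4,suppress=True)
for n in('side','top'):
    c=snap(n,n+'0.png'); print(n,c['intrinsics'],c['dist'],c['extrinsics'])
o=readout.get_obs(); print(o); print(R.from_quat(o['ee_rot']).as_matrix())
E
```

```text
pics
side [[495.9882   0.     288.5243]
 [  0.     495.9882 210.0591]
 [  0.       0.       1.    ]] [0.0555 0.     0.     0.     0.    ] [[-0.996  -0.0883  0.0156  0.4803]
 [-0.0604  0.5308 -0.8454  0.0981]
 [ 0.0664 -0.8429 -0.534   1.0436]
 [ 0.      0.      0.      1.    ]]
top [[470.7126   0.     279.3885]
 [  0.     470.7126 208.34  ]
 [  0.       0.       1.    ]] [0.0031 0.     0.     0.     0.    ] [[-0.0233 -0.9996 -0.0141  0.0492]
 [-0.999   0.0238 -0.0377  0.4827]
 [ 0.038   0.0132 -0.9992  1.1297]
 [ 0.      0.      0.      1.    ]]
{'clock': 0.1, 'joint_pos': array([ 1.0904,  0.3328, -0.0647,  1.4608,  0.0216,  1.3499, -0.0885]), 'joint_velocities': array([-0.0007, -0.0025,  0.0011, -0.0011, -0.0009,  0.002 ,  0.0006]), 'tau': array([  0.0022, -62.6745,   0.0498, -39.2432,   0.0164,   0.007 ,
        -0.    ]), 'position': array([ 0.2761, -0.5604,  0.2306]), 'ee_rot': array([ 0.3737,  0.6008, -0.3733,  0.6   ]), 'ft_force': array([-0.3467,  0.034 ,  0.1313]), 'torque': array([-0.0237,  0.001 ,  0.0317]), 'grip_width': 0.9977458461610769}
[[-0.0006  0.897   0.442 ]
 [ 0.0011  0.442  -0.897 ]
 [-1.     -0.0001 -0.0012]]
```

View pics/side0.png

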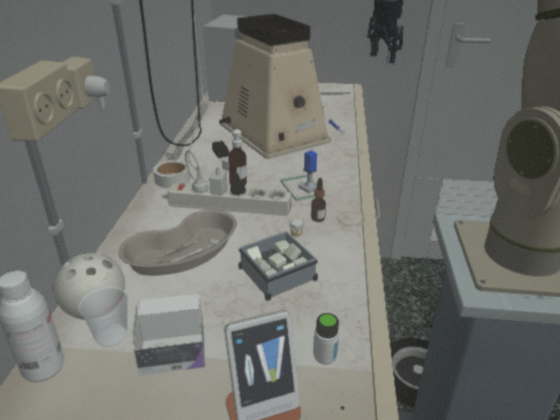

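View pics/top0.png

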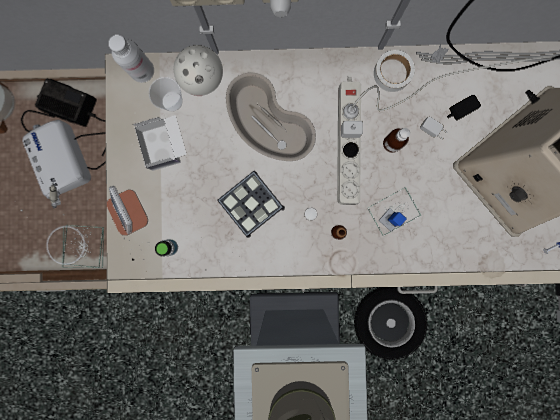

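The side view shows the cell near (278,262) and the tamper near (310,170). In the top view they are at (251,204) and (396,219), with the bottle at (339,232) and the small jar at (311,213). Next I'll zoom in and measure.

```bash
python3 - <<'E'
from h import *
np.set_printoptions(precision=4,suppress=True)
T=dict(np.load('/tmp/top.npz'));S=dict(np.load('/tmp/side.npz'))
a=cv2.resize(T['pixels'][160:250,205:295],(400,400),interpolation=cv2.INTER_CUBIC)
b=cv2.resize(T['pixels'][180:250,360:430],(400,400),interpolation=cv2.INTER_CUBIC)
cv2.imwrite('pics/z0.png',np.hstack([a,b])[:,:,::-1])
a=cv2.resize(S['pixels'][225:305,230:325],(475,400),interpolation=cv2.INTER_CUBIC)
b=cv2.resize(S['pixels'][140:210,265:325],(325,400),interpolation=cv2.INTER_CUBIC)
cv2.imwrite('pics/z1.png',np.hstack([a,b])[:,:,::-1])
for n,c in(('t',T),('s',S)):
    hsv=cv2.cvtColor(c['pixels'],cv2.COLOR_RGB2HSV)
    m=cv2.inRange(hsv,(105,130,60),(125,255,255))
    k,l,st,ce=cv2.connectedComponentsWithStats(m)
    P=cloud(c)
    for i in range(1,k):
        if st[i,4]>25:
            q=P[l==i]; print(n,st[i],ce[i],np.median(q,0),q.min(0),q.max(0))
            cn=cv2.findContours((l==i).astype(np.uint8),0,1)[0][0]
            print(cv2.minAreaRect(cn))
# cell rim cloud
P=cloud(T); w=P[150:260,200:300]; z=w[:,:,2]
print(np.histogram(z,bins=np.arange(-.01,.08,.005)))
m=((z>.045)&(z<.06)).astype(np.uint8)
k,l,st,ce=cv2.connectedComponentsWithStats(m); i=1+np.argmax(st[1:,4]); q=w[l==i]
print(st[i],q.mean(0)); r=cv2.minAreaRect((q[:,:2]*1000).astype(np.float32)); print(r, cv2.boxPoints(r))
E
```

```text
t [388 212  18  14 165] [396.8667 218.8485] [ 0.4505 -0.2225  0.1077] [ 0.437  -0.2397  0.061 ] [0.4661 0.0228 1.1477]
((396.8934326171875, 218.82786560058594), (13.443873405456543, 13.187799453735352), 39.80556869506836)
s [307 151   9  20 113] [312.1327 160.2743] [ 0.445  -0.2164  0.0921] [ 0.4374 -0.2371  0.0642] [ 0.4586 -0.2057  0.1101]
((311.0, 160.5), (8.0, 19.0), 0.0)
(array([ 124, 4353, 3856,  106,   27,   48,  485,  239,  113,  558,  337,
        371,  309,   20,    0,    0,    0]), array([-0.01 , -0.005,  0.   ,  0.005,  0.01 ,  0.015,  0.02 ,  0.025,
        0.03 ,  0.035,  0.04 ,  0.045,  0.05 ,  0.055,  0.06 ,  0.065,
        0.07 ,  0.075]))
[ 17  21  67  66 694] [0.4973 0.1074 0.0498]
((495.53173828125, 105.84039306640625), (112.07892608642578, 111.93391418457031), 37.6085319519043) [[416.9828 115.9785]
 [485.2919  27.3046]
 [574.0807  95.7023]
 [505.7716 184.3762]]
```

View pics/z0.png

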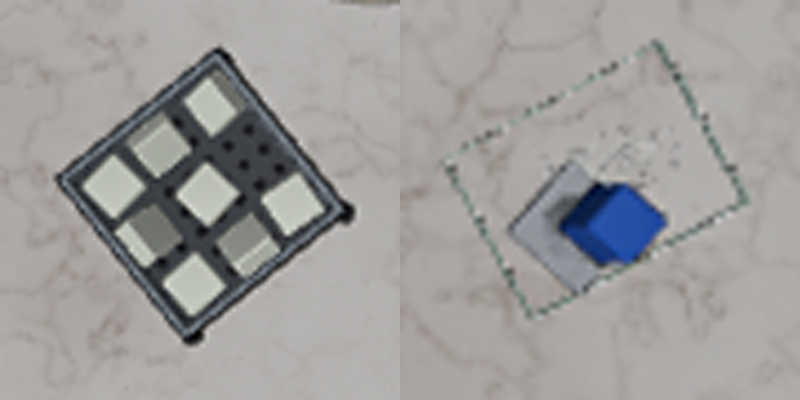

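View pics/z1.png

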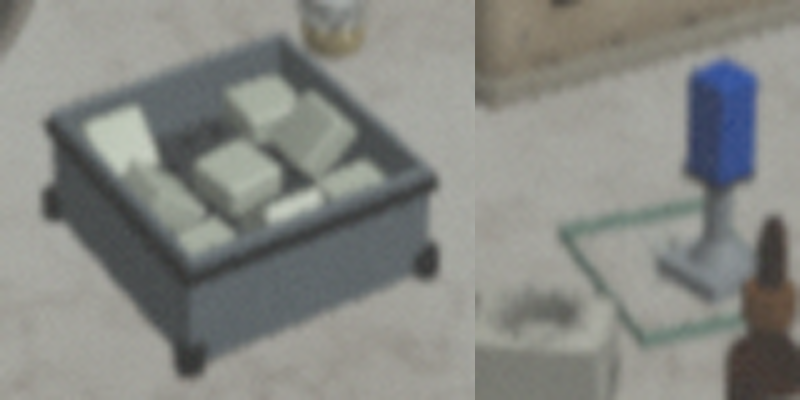

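```bash
python3 - <<'E'
from h import *
np.set_printoptions(precision=4,suppress=True)
T=dict(np.load('/tmp/top.npz'));S=dict(np.load('/tmp/side.npz'))
f=lambda p:[(360+(p[0]-400)/5.714-.41,180+p[1]/5.714-.41)]
print('foot',[world(T,f(p),.02)[0] for p in((510,228),(572,160),(580,292),(576,226))])
print('slab',*[world(T,f(p),.01)[0] for p in((655,40),(745,200),(530,318),(447,162))])
print('handle bottom-right etc', world(T,[(396.87,218.85)],.105))
# side handle centre: top face and bottom
g=lambda p:[(265+(p[0]-475)/5.417-.4,140+p[1]/5.714-.4)]
print('side handle top', world(S,g((725,74)),.11),'bottom',world(S,g((720,184)),.058), 'corner foot near', world(S,g((715,300)),.01))
P=cloud(T)
for n,(u,v) in dict(bottle=(339,232),small=(311,213)).items():
    w=P[v-8:v+9,u-8:u+9].reshape(-1,3); w=w[w[:,2]>.02]; print(n,w.mean(0),w.min(0),w.max(0))
# cell rim corners top crop
h=lambda p:[(205+p[0]/4.444-.4,160+p[1]/4.444-.4)]
C=np.array([world(T,h(p),.052)[0] for p in((218,48),(347,208),(190,336),(57,178))]); print(C,C.mean(0))
d=np.diff(np.r_[C,C[:1]],axis=0); print(np.linalg.norm(d,axis=1),np.degrees(np.arctan2(d[:,1],d[:,0])))
# side rim corners
gs=lambda p:[(230+p[0]/5-.4,225+p[1]/5-.4)]
Cs=np.array([world(S,gs(p),.052)[0] for p in((285,38),(437,183),(187,278),(47,120))]); print(Cs,Cs.mean(0))
d=np.diff(np.r_[Cs,Cs[:1]],axis=0); print(np.linalg.norm(d,axis=1),np.degrees(np.arctan2(d[:,1],d[:,0])))
# height map in cell frame
c=np.array([.4955,.1058]);a=np.radians(37.6)
for c_,n in((T,'t'),(S,'s')):
    Q=cloud(c_).reshape(-1,3); x=(Q[:,:2]-c)@np.array([[np.cos(a),-np.sin(a)],[np.sin(a),np.cos(a)]])
    H=np.full((10,10),np.nan)
    for i in range(10):
        for j in range(10):
            m=(abs(x[:,0]-(-.045+.01*i))<.005)&(abs(x[:,1]-(-.045+.01*j))<.005)&(Q[:,2]<.1)&(Q[:,2]>.01)
            if m.sum()>1:H[i,j]=np.median(Q[m,2])*1000
    print(n);print(np.round(H))
E
```

```text
foot [array([ 0.451 , -0.1991,  0.02  ]), array([ 0.4788, -0.2259,  0.02  ]), array([ 0.4236, -0.2274,  0.02  ]), array([ 0.4512, -0.2266,  0.02  ])]
slab [ 0.529  -0.2646  0.01  ] [ 0.4606 -0.3001  0.01  ] [ 0.413  -0.2083  0.01  ] [ 0.4796 -0.1755  0.01  ]
handle bottom-right etc [[ 0.4507 -0.2221  0.105 ]]
side handle top [[ 0.4496 -0.2207  0.11  ]] bottom [[ 0.4497 -0.2197  0.058 ]] corner foot near [[ 0.4493 -0.2024  0.01  ]]
bottle [ 0.4242 -0.0972  0.0713] [ 0.4073 -0.117   0.02  ] [0.4404 0.0228 1.1477]
small [ 0.4679 -0.0349  0.0488] [ 0.4404 -0.049   0.0204] [0.4821 0.0228 1.1477]
[[0.5723 0.0954 0.052 ]
 [0.4864 0.0295 0.052 ]
 [0.4213 0.1132 0.052 ]
 [0.5058 0.1815 0.052 ]] [0.4965 0.1049 0.052 ]
[0.1082 0.1061 0.1086 0.1088] [-142.5022  127.8546   38.9179  -52.343 ]
[[0.4836 0.0383 0.052 ]
 [0.4179 0.1272 0.052 ]
 [0.5047 0.1916 0.052 ]
 [0.5706 0.1041 0.052 ]] [0.4942 0.1153 0.052 ]
[0.1106 0.1081 0.1095 0.109 ] [ 126.5047   36.5475  -53.0205 -142.9002]
t
[[34. 37. 35. 28. 48. 48. 23. 35. 36. 36.]
 [37. 38. 38. 36. 47. 49. 25. 39. 38. 36.]
 [38. 38. 37. 25. 36. 38. 25. 36. 37. 35.]
 [24. 24. 25. 24. 26. 27. 24. 24. 24. 23.]
 [24. 24. 24. 35. 37. 38. 23. 37. 47. 48.]
 [24. 23. 24. 26. 39. 37. 25. 36. 47. 46.]
 [25. 24. 25. 24. 25. 24. 23. 25. 34. 27.]
 [45. 45. 37. 24. 36. 36. 24. 36. 37. 37.]
 [47. 46. 37. 25. 47. 47. 29. 36. 38. 37.]
 [47. 45. 37. 24. 48. 49. 28. 37. 38. 35.]]
s
[[41. 40. 43. 45. 46. 41. 40. 41. 39. 49.]
 [42. 37. 37. 45. 47. 46. 38. 37. 37. nan]
 [39. 36. 35. 28. 36. 34. 34. 37. 37. nan]
 [35. 24. 33. nan 36. 23. 27. nan nan nan]
 [34. 23. 24. 36. 37. 37. 30. nan nan 48.]
 [33. 23. 23. 36. 36. 37. 31. nan nan 49.]
 [43. 23. 23. 25. 29. 29. 26. 33. 41. 47.]
 [47. 45. 38. nan 40. 38. 34. 37. 38. nan]
 [47. 46. 39. nan 44. 46. 39. 36. 37. nan]
 [49. 46. 40. nan 48. 49. 45. 37. 37. nan]]
```

```bash
python3 - <<'E'
from h import *
np.set_printoptions(precision=4,suppress=True)
T=dict(np.load('/tmp/top.npz'));S=dict(np.load('/tmp/side.npz'))
for c in(T,S):
    Q=cloud(c).reshape(-1,3)
    m=(Q[:,2]>.049)&(Q[:,2]<.056)&(abs(Q[:,0]-.495)<.1)&(abs(Q[:,1]-.106)<.1); q=Q[m]
    r=cv2.minAreaRect((q[:,:2]*1000).astype(np.float32)); print('rim',m.sum(),r,np.median(q,0),(q.min(0)+q.max(0))/2)
    a=np.radians(37.6);w=(q[:,:2]-[.4955,.1058])@np.array([[np.cos(a),-np.sin(a)],[np.sin(a),np.cos(a)]])
    for k in(0,1):
        o=w[:,1-k]
        for s in(-1,1):
            e=w[(abs(o)<.04)&(w[:,k]*s>.035),k]; print(k,s,len(e),np.percentile(e,[5,50,95]))
    m=(abs(Q[:,0]-.45)<.05)&(abs(Q[:,1]+.222)<.05)
    for lo,hi in((.104,.12),(.07,.1),(.014,.026),(-.01,.012)):
        q=Q[m&(Q[:,2]>lo)&(Q[:,2]<hi)]
        if len(q)>4: print(lo,len(q),q.min(0),q.max(0),np.median(q,0))
# projections check
a=np.radians(37.6);Rm=np.array([[np.cos(a),-np.sin(a)],[np.sin(a),np.cos(a)]])
im=[]
for c,(u,v) in((T,(205,160)),(S,(230,225))):
    img=cv2.resize(c['pixels'][v:v+80,u:u+95],(380*2//2*1,320),interpolation=cv2.INTER_CUBIC)
    img=np.ascontiguousarray(img[:,:,::-1])
    for z,col in((.052,(0,255,0)),(0,(0,0,255))):
        P=np.c_[np.array([[1,1],[1,-1],[-1,-1],[-1,1]])*.054@Rm.T+[.4955,.1075],[z]*4]
        p=(proj(c,P)+.5-[u,v])*4; cv2.polylines(img,[p.astype(np.int32)],1,col,1)
    im.append(img)
cv2.imwrite('pics/p1.png',np.hstack(im))
E
```

```text
rim 398 ((495.54974365234375, 105.83491516113281), (109.75584411621094, 110.39517974853516), 36.619354248046875) [0.493  0.1045 0.0516] [0.4963 0.1057 0.0525]
0 -1 88 [-0.0542 -0.0509 -0.0373]
0 1 92 [0.0374 0.0508 0.054 ]
1 -1 72 [-0.0538 -0.0513 -0.0385]
1 1 77 [0.0379 0.0512 0.0541]
0.104 118 [ 0.437  -0.2418  0.1044] [ 0.4657 -0.2115  0.1145] [ 0.4505 -0.226   0.109 ]
0.07 39 [ 0.4371 -0.2265  0.0707] [ 0.4665 -0.2114  0.0992] [ 0.4487 -0.2186  0.0851]
0.014 160 [ 0.4252 -0.2349  0.0146] [ 0.4778 -0.2001  0.0256] [ 0.4497 -0.2186  0.0194]
-0.01 1332 [ 0.4    -0.272  -0.0084] [ 0.5    -0.172   0.0118] [ 0.4457 -0.2124  0.0001]
rim 384 ((495.2873840332031, 108.17596435546875), (110.83538818359375, 110.70110321044922), 37.89204788208008) [0.4953 0.122  0.0506] [0.4958 0.1086 0.0519]
0 -1 68 [-0.0522 -0.0495 -0.0381]
0 1 86 [0.0402 0.0531 0.0551]
1 -1 64 [-0.0516 -0.0491 -0.0386]
1 1 90 [0.0431 0.0537 0.0567]
0.104 50 [ 0.4368 -0.2371  0.1041] [ 0.4635 -0.2109  0.1101] [ 0.4501 -0.2211  0.107 ]
0.07 141 [ 0.4352 -0.2269  0.0702] [ 0.4658 -0.2057  0.1   ] [ 0.45   -0.2163  0.0852]
0.014 119 [ 0.4323 -0.2409  0.0141] [ 0.4757 -0.1961  0.0258] [ 0.4515 -0.2159  0.0181]
-0.01 455 [ 0.4004 -0.2715 -0.0059] [ 0.4999 -0.1723  0.0117] [ 0.4651 -0.2092 -0.0009]
```

View pics/p1.png

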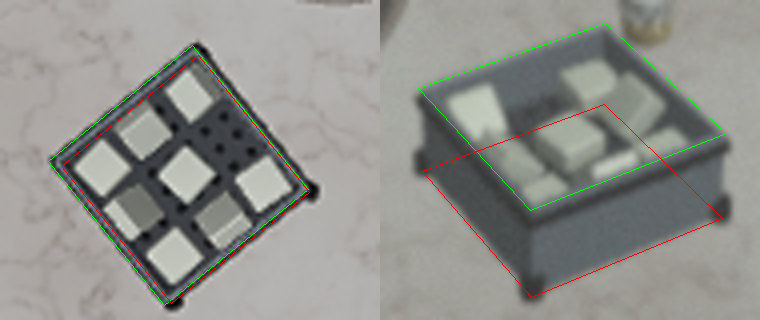

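```bash
cat >> h.py <<'E'
def delta(xyz,zdir_deg):
    o=readout.get_obs(); M=R.from_quat(o['ee_rot']).as_matrix(); a=np.radians(zdir_deg)
    zt=np.array([np.cos(a),np.sin(a),0]); xt=np.array([0,0,-1.]); G=np.c_[xt,np.cross(zt,xt),zt]
    print('t',round(o['clock'],2),'pos',o['position'].round(4),'turn',np.degrees(R.from_matrix(M.T@G).as_rotvec()).round(2),'shift mm',(M.T@(np.array(xyz)-o['position'])*1000).round(1),'F',np.round(o['ft_force'],2),'M',np.round(o['torque'],2),'w',round(o['grip_width'],3))
E
python3 -c "
from h import *
delta([.451,-.2255,.2],-42.5)"
```

```text
t 0.1 pos [ 0.2761 -0.5604  0.2306] turn [-2.127e+01 -7.000e-02 -1.000e-02] shift mm [  30.9  304.9 -223. ] F [-0.35  0.03  0.13] M [-0.02  0.    0.03] w 0.998
```

```bash
python3 -m inch '[[[-3,0,0],[0,43,-31],0.35],[[-6,0,0],[5,87,-63],0.35],[[-9,0,0],[10,130,-95],0.35],[[-12,0,0],[15,174,-127],0.35],[[-15,0,0],[20,218,-159],0.35],[[-18,0,0],[25,262,-191],0.35],[[-21.3,0,0],[31,305,-223],0.35],[[-21.3,0,0],[31,305,-223],0.35],[[-21.3,0,0],[31,305,-223],0.35]]' 40; python3 -c "
from h import *
delta([.451,-.2255,.066],-42.5)
c=snap('top','t1.png');snap('side','s1.png')"
```

```text
clock: 1.23
position: [0.4507, -0.226, 0.1997]
ee_rot: [0.256, 0.66, -0.256, 0.658]
ft_force: [-0.4, -0.4, -0.1]
grip_width: 0.648
t 1.23 pos [ 0.4507 -0.226   0.1997] turn [-0.   -0.09  0.01] shift mm [1.337e+02 6.000e-01 1.000e-01] F [-0.44 -0.39 -0.09] M [-0.05  0.04  0.06] w 0.648
```

```bash
python3 - <<'E'
from h import *
S=dict(np.load('/tmp/side.npz'));T=dict(np.load('/tmp/top.npz'))
a=cv2.resize(S['pixels'][90:210,250:370],(480,480),interpolation=cv2.INTER_CUBIC)
cv2.imwrite('pics/s1z.png',a[:,:,::-1])
E
```

```text
(no output)
```

View pics/s1z.png

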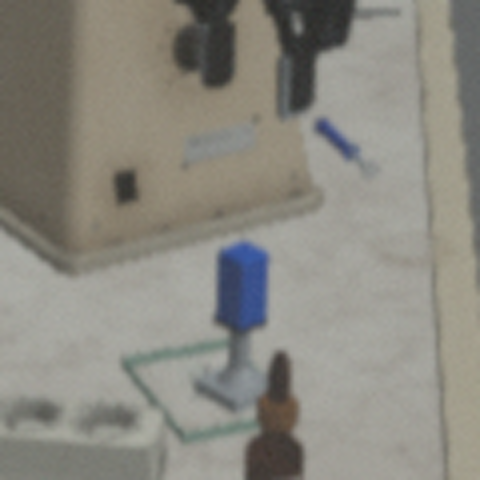

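The open fingers straddle the handle: the pads sit at about u 215 and u 290, and the handle at 243. I'll descend and grip.

```bash
python3 -m inch '[[[0,0,0],[40,0.6,0],0.35],[[0,0,0],[80,0.6,0],0.35],[[0,0,0],[115,0.6,0],0.35],[[0,0,0],[134,0.6,0],0.35],[[0,0,0],[134,0.6,0],0.35],[[0,0,0],[134,0.6,0],0.55],[[0,0,0],[134,0.6,0],0.7],[[0,0,0],[134,0.6,0],0.8],[[0,0,0],[134,0.6,0],0.9],[[0,0,0],[134,0.6,0],0.9]]' 40; python3 -c "
from h import *
delta([.451,-.2255,.1],-42.5)"
python3 -m inch '[[[0,0,0],[0,0,0],0.95],[[0,0,0],[0,0,0],0.95],[[0,0,0],[-2,0,0],0.95],[[0,0,0],[-30,0,0],0.95],[[0,0,0],[-30,0,0],0.95]]' 100; python3 -c "
from h import *
delta([.451,-.2255,.1],-42.5)
c=snap('top','t2.png');c=snap('side','s2.png')
a=cv2.resize(c['pixels'][90:210,250:370],(480,480),interpolation=cv2.INTER_CUBIC)
cv2.imwrite('pics/s2z.png',a[:,:,::-1])"
```

```text
clock: 2.58
position: [0.4514, -0.2268, 0.0669]
ee_rot: [0.257, 0.658, -0.257, 0.659]
ft_force: [0.2, -0.2, 6.6]
grip_width: 0.278
t 2.58 pos [ 0.4514 -0.2268  0.0669] turn [-0.12  0.04 -0.01] shift mm [-33.1   0.7  -1.2] F [ 0.16 -0.24  6.58] M [-0.06  0.22  0.03] w 0.278
clock: 3.2
position: [0.4524, -0.2272, 0.0983]
ee_rot: [0.257, 0.657, -0.257, 0.66]
ft_force: [-0.1, 0.7, -2.2]
grip_width: 0.272
t 3.2 pos [ 0.4524 -0.2272  0.0983] turn [-0.12  0.21 -0.06] shift mm [-1.7  0.3 -2.2] F [-0.06  0.69 -2.23] M [-0.03 -0.02 -0.04] w 0.272
```

View pics/s2z.png

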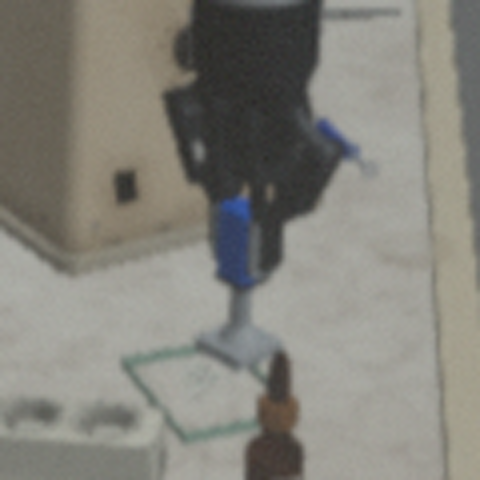

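```bash
cat >> h.py <<'E'
C0=np.array([.4955,.1065]);YAW=37.5
def cell(a,b,z):  # a,b mm in cell frame
    t=np.radians(YAW); p=C0+np.array([a*np.cos(t)-b*np.sin(t),a*np.sin(t)+b*np.cos(t)])/1000
    delta([p[0],p[1],z],YAW-90)
E
python3 -m inch '[[[0,0,0],[-40,0,0],0.95],[[0,0,0],[-80,0,0],0.95],[[0,0,0],[-112,0,0],0.95],[[0,0,0],[-112,0,0],0.95]]'; python3 -c "
from h import *
cell(-27,0,.200)"
```

```text
clock: 3.8
position: [0.452, -0.2271, 0.2097]
ee_rot: [0.257, 0.658, -0.257, 0.66]
ft_force: [0.9, 0.4, -2.7]
grip_width: 0.27
t 3.8 pos [ 0.452  -0.2271  0.2097] turn [ 9.87  0.19 -0.05] shift mm [   9.2  248.3 -198.5] F [ 0.93  0.4  -2.74] M [ 0.03 -0.01  0.05] w 0.27
```

```bash
python3 -m inch '[[[1,0,0],[0,41,-33],0.95],[[3,0,0],[0,83,-66],0.95],[[5,0,0],[0,125,-99],0.95],[[7,0,0],[0,166,-132],0.95],[[9,0,0],[4,208,-166],0.95],[[9.9,0.2,0],[9,248,-198.5],0.95],[[9.9,0.2,0],[9,248,-198.5],0.95],[[9.9,0.2,0],[9,248,-198.5],0.95]]'; python3 -c "
from h import *
cell(-27,0,.125)
c=snap('top','t3.png');a=cv2.resize(c['pixels'][150:260,195:305],(400,400),interpolation=cv2.INTER_CUBIC)
c=snap('side','s3.png')
b=cv2.resize(c['pixels'][190:310,220:340],(400,400),interpolation=cv2.INTER_CUBIC)
cv2.imwrite('pics/z3.png',np.hstack([a,b])[:,:,::-1])"
```

```text
clock: 4.8
position: [0.4732, 0.0892, 0.1986]
ee_rot: [0.313, 0.635, -0.313, 0.633]
ft_force: [-0.6, -1.4, -1.7]
grip_width: 0.269
t 4.8 pos [0.4732 0.0892 0.1986] turn [-0.02 -0.09  0.07] shift mm [73.6  1.3 -0. ] F [-0.62 -1.36 -1.74] M [ 0.01 -0.04 -0.02] w 0.269
```

View pics/z3.png

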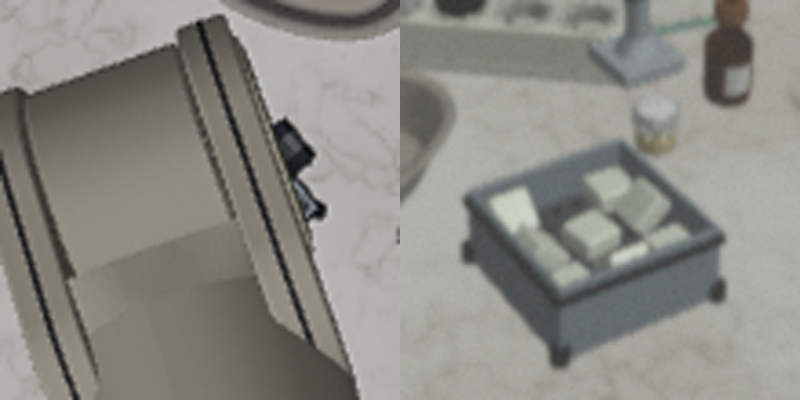

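```bash
python3 - <<'E'
from h import *
S=dict(np.load('/tmp/side.npz'))
z=.1986-.057
for p in((632,85),(588,50),(684,64)):
    print(world(S,[(220+(p[0]-400)/3.333-.35,190+p[1]/3.333-.35)],z).round(4))
t=np.radians(37.5);e1=np.array([np.cos(t),np.sin(t)]);e2=np.array([-e1[1],e1[0]])
q=np.array([.4732,.0892])
for s in((-1,1),(1,1),(-1,-1)): print(q+.02*(s[0]*e1+s[1]*e2))
E
```

```text
[[0.4732 0.1119 0.1416]]
[[0.5011 0.0784 0.1416]]
[[0.4462 0.0871 0.1416]]
[0.4451577  0.09289184]
[0.47689184 0.1172423 ]
[0.46950816 0.0611577 ]
```

```bash
python3 - <<'E'
from h import *
np.set_printoptions(precision=4,suppress=True)
S=dict(np.load('/tmp/side.npz'))
P=cloud(S); t=np.radians(37.5);M=np.array([[np.cos(t),-np.sin(t)],[np.sin(t),np.cos(t)]])
Q=P.reshape(-1,3); x=(Q[:,:2]-[.4732,.0892])@M
m=(abs(x)<.035).all(1)&(Q[:,2]>.12)&(Q[:,2]<.16); q=np.c_[x,Q[:,2]][m]
for z in np.arange(.13,.16,.004):
    w=q[(q[:,2]>=z)&(q[:,2]<z+.004)]
    if len(w): print(z.round(3),len(w),np.percentile(w,[5,95],axis=0).ravel())
a=np.ascontiguousarray(cv2.resize(S['pixels'][160:300,230:350],(600,700),interpolation=cv2.INTER_CUBIC)[:600,:,::-1])
def box(o,hx,hy,z,col):
    c=np.array([[1,1],[1,-1],[-1,-1],[-1,1]])*[hx,hy]@M.T+o
    p=(proj(S,np.c_[c,[z]*4])+.5-[230,160])*5; cv2.polylines(a,[p.astype(int).astype(np.int32)],1,col,1)
box([.4732,.0892],.02,.02,.1416,(0,0,255));box([.4732,.0892],.02,.02,.1516,(0,255,0))
box([.4955,.1065],.054,.054,.052,(0,255,0));box([.4955,.1065],.054,.054,.0,(0,0,255))
cv2.imwrite('pics/p3.png',a)
E
```

```text
0.138 15 [-0.0139 -0.0138  0.14    0.0199  0.0209  0.1419]
0.142 50 [-0.0155 -0.0116  0.1421  0.0206  0.0221  0.1459]
0.146 118 [-0.017  -0.0161  0.1463  0.0204  0.0214  0.1498]
0.15 102 [-0.0169 -0.0139  0.1501  0.0191  0.0199  0.1536]
0.154 30 [-0.0069 -0.0035  0.1542  0.0105  0.0102  0.1579]
0.158 10 [-0.0009 -0.0002  0.1582  0.0096  0.0102  0.1595]
```

View pics/p3.png

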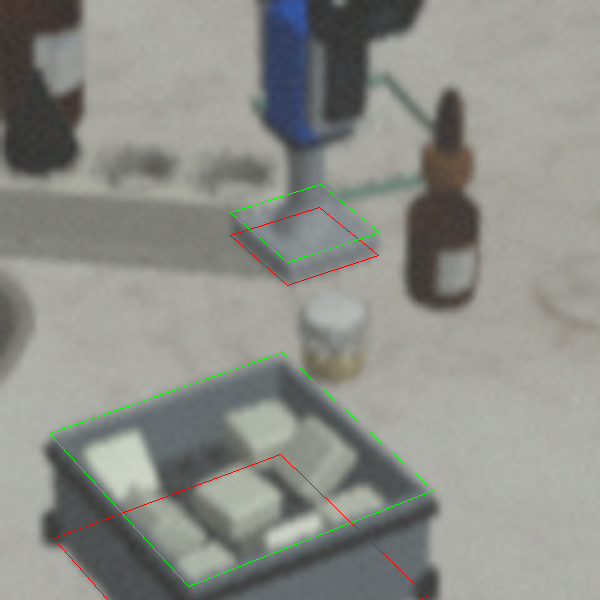

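```bash
sed -i 's/C0=np.array.*;YAW/C0=np.array([.4955,.107]);YAW/' h.py; python3 -c "
from h import *
cell(-25,0,.112)"
```

```text
t 4.9 pos [0.4736 0.0885 0.1993] turn [-0.13 -0.05  0.02] shift mm [87.3  3.7 -1.3] F [ 0.14  1.64 -1.93] M [-0.07 -0.01  0.  ] w 0.272
```

```bash
python3 -m inch '[[[0,0,0],[30,3.5,-1],0.95],[[0,0,0],[60,3.5,-1],0.95],[[0,0,0],[80,3.5,-1],0.95],[[0,0,0],[87,3.5,-1],0.95],[[0,0,0],[87,3.5,-1],0.95]]'; python3 -c "
from h import *
cell(-25,0,.1)
c=snap('side','s4.png')
b=cv2.resize(c['pixels'][190:310,220:340],(600,600),interpolation=cv2.INTER_CUBIC)
cv2.imwrite('pics/z4.png',b[:,:,::-1])"
```

```text
clock: 5.52
position: [0.4758, 0.0909, 0.1123]
ee_rot: [0.314, 0.634, -0.314, 0.633]
ft_force: [0.4, -0.6, -2.2]
grip_width: 0.271
t 5.53 pos [0.4758 0.0909 0.1123] turn [-0.19 -0.06  0.03] shift mm [12.3  0.5 -0.8] F [ 0.45 -0.63 -2.17] M [0.01 0.02 0.01] w 0.271
```

View pics/z4.png

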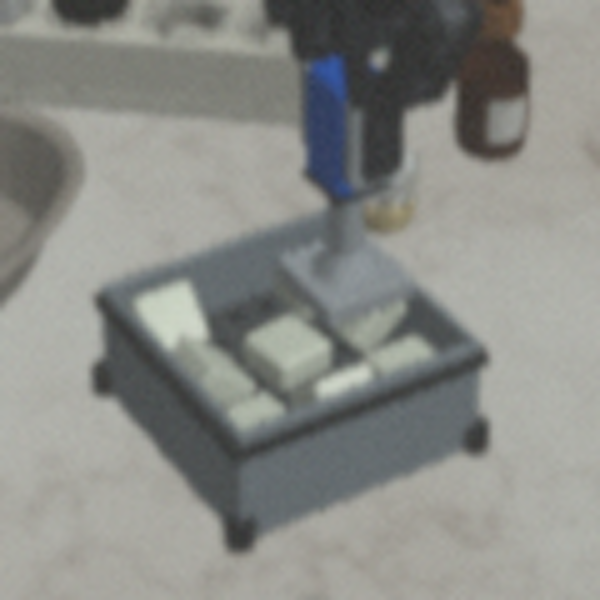

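```bash
python3 - <<'E'
from h import *
np.set_printoptions(precision=4,suppress=True)
S=dict(np.load('/tmp/side.npz'))
t=np.radians(37.5);M=np.array([[np.cos(t),-np.sin(t)],[np.sin(t),np.cos(t)]])
a=np.ascontiguousarray(cv2.resize(S['pixels'][210:300,230:350],(800,600),interpolation=cv2.INTER_CUBIC)[:,:,::-1])
s=600/90
def box(o,h,z,col):
    c=np.array([[1,1],[1,-1],[-1,-1],[-1,1]])*h@M.T+o
    p=(proj(S,np.c_[c,[z]*4])+.5-[230,210])*s; cv2.polylines(a,[p.astype(np.int32)],1,col,1)
q=np.array([.4758,.0909])
box(q,.02,.1123-.057,(0,0,255));box(q,.02,.1123-.047,(0,255,0))
box([.4955,.107],.050,.052,(0,255,255));box([.4955,.107],.054,.052,(0,255,0))
cv2.imwrite('pics/p4.png',a)
P=cloud(S);Q=P.reshape(-1,3);x=(Q[:,:2]-q)@M
m=(abs(x)<.035).all(1)&(Q[:,2]>.057)&(Q[:,2]<.07);w=np.c_[x,Q[:,2]][m];print(len(w),np.percentile(w,[3,97],axis=0))
E
```

```text
262 [[-0.0178 -0.0164  0.0575]
 [ 0.0206  0.0224  0.0687]]
```

View pics/p4.png

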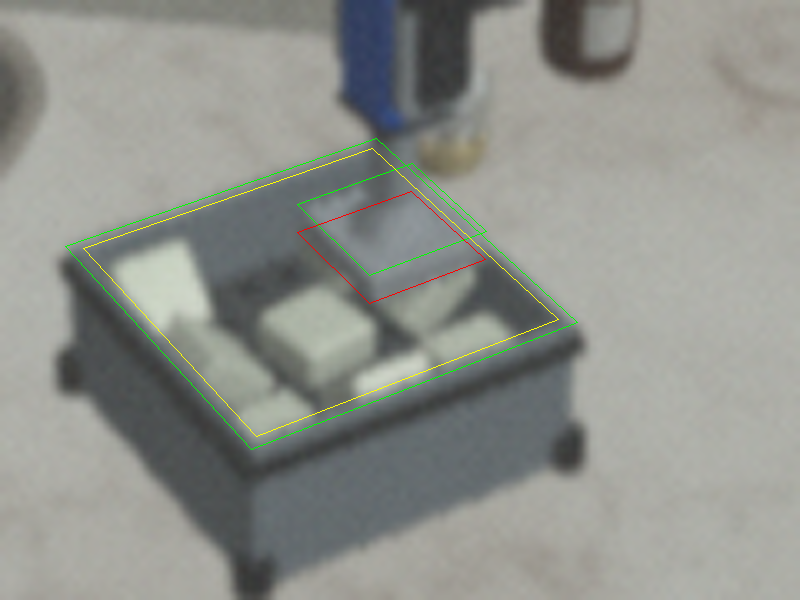

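```bash
sed -i 's/C0=np.array.*;YAW/C0=np.array([.4955,.1083]);YAW/' h.py; python3 -c "
from h import *
cell(-25,0,.108)"; python3 -m inch '[[[0,0,0],[1,1,0],0.95],[[0,0,0],[3,2,0],0.95],[[0,0,0],[4,2,0],0.95]]';python3 -m inch '[[[0,0,0],[1,0,0],0.95],[[0,0,0],[2,0,0],0.95]]';  python3 -c "
from h import *
cell(-25,0,.108)"
```

```text
t 5.58 pos [0.4761 0.0911 0.1128] turn [-0.17 -0.03 -0.01] shift mm [ 4.8  0.8 -1.8] F [ 1.4   0.85 -1.88] M [0.05 0.01 0.04] w 0.263
clock: 5.95
position: [0.478, 0.0924, 0.109]
ee_rot: [0.314, 0.634, -0.313, 0.634]
ft_force: [-0.4, 0.2, 1.0]
grip_width: 0.27
clock: 6.2
position: [0.4782, 0.0924, 0.1075]
ee_rot: [0.314, 0.633, -0.313, 0.634]
ft_force: [-2.0, -0.8, 5.7]
grip_width: 0.268
t 6.2 pos [0.4782 0.0924 0.1075] turn [-0.17  0.02 -0.05] shift mm [-0.5 -1.6 -2.1] F [-1.97 -0.79  5.65] M [-0.28  0.59 -0.03] w 0.268
```

```bash
for k in 1; do python3 -m inch '[[[0,0,0],[0.5,-0.5,-0.5],0.95],[[0,0,0],[1,-0.5,-0.5],0.95]]';python3 -m inch '[[[0,0,0],[0.5,0,0],0.95],[[0,0,0],[1,0,0],0.95]]';python3 -m inch '[[[0,0,0],[0.5,0,0],0.95],[[0,0,0],[1,0,0],0.95]]'; done;  python3 -c "
from h import *
cell(-25,0,.108)"
```

```text
clock: 6.45
position: [0.478, 0.0925, 0.1071]
ee_rot: [0.314, 0.633, -0.313, 0.634]
ft_force: [-0.9, -0.9, 5.5]
grip_width: 0.265
clock: 6.7
position: [0.4782, 0.0924, 0.1065]
ee_rot: [0.314, 0.633, -0.313, 0.634]
ft_force: [-2.5, 0.1, 5.0]
grip_width: 0.27
clock: 6.95
position: [0.4782, 0.0924, 0.1059]
ee_rot: [0.314, 0.633, -0.313, 0.635]
ft_force: [-1.4, -0.3, 4.9]
grip_width: 0.267
t 6.95 pos [0.4782 0.0924 0.1059] turn [-0.17  0.11 -0.1 ] shift mm [-2.1 -1.6 -2. ] F [-1.44 -0.34  4.9 ] M [-0.28  0.65  0.01] w 0.267
```

```bash
for k in 1; do python3 -m inch '[[[0,0,0],[1,0,0],0.95],[[0,0,0],[2,0,0],0.95],[[0,0,0],[2,0,0],0.95]]';python3 -m inch '[[[0,0,0],[1,0,0],0.95],[[0,0,0],[2,0,0],0.95],[[0,0,0],[2,0,0],0.95]]'; done;  python3 -c "
from h import *
cell(-25,0,.108)
c=snap('side','s5.png')
b=cv2.resize(c['pixels'][210:300,230:350],(800,600),interpolation=cv2.INTER_CUBIC)
cv2.imwrite('pics/z5.png',b[:,:,::-1])"
```

```text
clock: 7.32
position: [0.4783, 0.0924, 0.1042]
ee_rot: [0.314, 0.633, -0.314, 0.635]
ft_force: [-1.8, -0.3, 4.8]
grip_width: 0.263
clock: 7.7
position: [0.4782, 0.0924, 0.1024]
ee_rot: [0.314, 0.633, -0.314, 0.635]
ft_force: [-2.2, -0.4, 5.0]
grip_width: 0.271
t 7.7 pos [0.4782 0.0924 0.1024] turn [-0.18  0.13 -0.08] shift mm [-5.6 -1.6 -2.1] F [-2.22 -0.42  5.  ] M [-0.22  0.59 -0.05] w 0.271
```

View pics/z5.png

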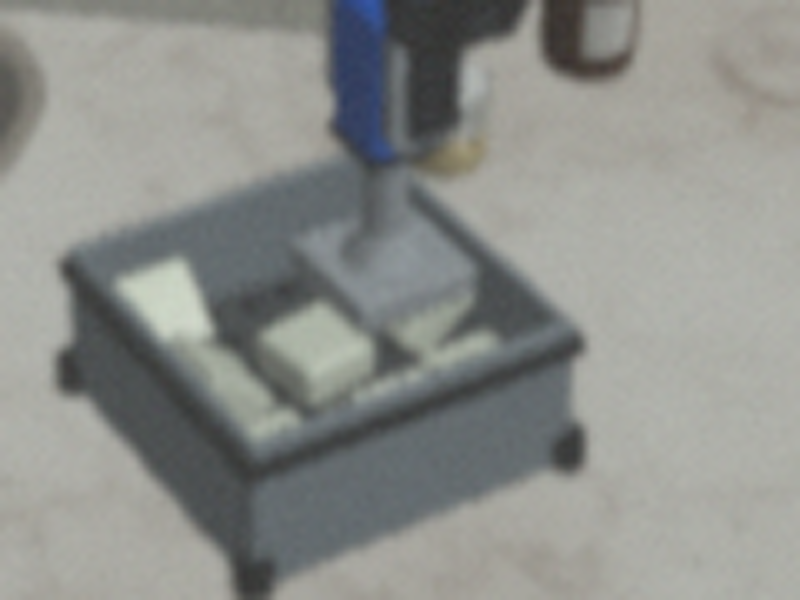

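```bash
for k in 1; do python3 -m inch '[[[0,0,0],[1,0,0],0.95],[[0,0,0],[2,0,0],0.95]]';python3 -m inch '[[[0,0,0],[0.7,0,0],0.95],[[0,0,0],[1.4,0,0],0.95]]'; done;  python3 -c "
from h import *
cell(-25,0,.108)"
```

```text
clock: 8.0
position: [0.4783, 0.0924, 0.1007]
ee_rot: [0.314, 0.633, -0.314, 0.635]
ft_force: [-1.7, -1.1, 5.8]
grip_width: 0.266
clock: 8.25
position: [0.4784, 0.0924, 0.0998]
ee_rot: [0.314, 0.633, -0.314, 0.635]
ft_force: [-3.5, -1.3, 10.9]
grip_width: 0.268
t 8.25 pos [0.4784 0.0924 0.0998] turn [-0.18  0.15 -0.08] shift mm [-8.3 -1.8 -2.1] F [-3.53 -1.33 10.95] M [-0.44  1.19 -0.03] w 0.268
```

```bash
python3 -m inch '[[[0,0,0],[0.4,0,0],0.95],[[0,0,0],[0.6,0,0],0.95]]';python3 -m inch '[[[0,0,0],[0,0,0],0.95],[[0,0,0],[0.2,0,0],0.95]]'
```

```text
clock: 8.5
position: [0.4784, 0.0924, 0.0997]
ee_rot: [0.314, 0.633, -0.314, 0.635]
ft_force: [-2.9, -0.8, 10.9]
grip_width: 0.271
clock: 8.75
position: [0.4784, 0.0925, 0.1]
ee_rot: [0.314, 0.633, -0.314, 0.635]
ft_force: [-3.5, -0.8, 8.6]
grip_width: 0.267
```

```bash
python3 -m inch '[[[0,0,0],[-4,0,0],0.95],[[0,0,0],[-4,-3.5,-2],0.95],[[0,0,0],[-4,-3.5,-2],0.95]]';python3 -c "
from h import *
cell(-27,0,.1)";python3 -m inch '[[[0,0,0],[2,0,0],0.95],[[0,0,0],[4,0,0],0.95],[[0,0,0],[4,0,0],0.95]]';python3 -m inch '[[[0,0,0],[0.5,0,0],0.95],[[0,0,0],[1,0,0],0.95]]';python3 -c "
from h import *
cell(-27,0,.1)"
```

```text
clock: 9.12
position: [0.474, 0.0918, 0.1038]
ee_rot: [0.313, 0.633, -0.314, 0.635]
ft_force: [0.2, 0.4, -1.9]
grip_width: 0.272
t 9.12 pos [0.474  0.0918 0.1038] turn [-0.18  0.19 -0.03] shift mm [3.8 0.1 0. ] F [ 0.19  0.42 -1.92] M [-0.01 -0.    0.03] w 0.272
clock: 9.5
position: [0.474, 0.0917, 0.1]
ee_rot: [0.313, 0.633, -0.314, 0.635]
ft_force: [-2.3, -1.4, 7.2]
grip_width: 0.27
clock: 9.75
position: [0.4742, 0.0918, 0.0996]
ee_rot: [0.313, 0.632, -0.314, 0.635]
ft_force: [-3.8, -1.3, 11.4]
grip_width: 0.266
t 9.75 pos [0.4742 0.0918 0.0996] turn [-0.19  0.22 -0.01] shift mm [-0.4 -0.1 -0.2] F [-3.82 -1.28 11.43] M [-0.38  1.2   0.01] w 0.266
```

```bash
python3 -m inch '[[[0,0,0],[0.7,0,0],0.95],[[0,0,0],[1.4,0,0],0.95]]';python3 -c "
from h import *
cell(-27,0,.1)"
```

```text
clock: 10.0
position: [0.4744, 0.0918, 0.0991]
ee_rot: [0.313, 0.632, -0.315, 0.635]
ft_force: [-5.9, -1.6, 16.0]
grip_width: 0.27
t 10.0 pos [0.4744 0.0918 0.0991] turn [-0.19  0.25  0.01] shift mm [-0.9 -0.2 -0.3] F [-5.86 -1.57 16.03] M [-0.59  1.72 -0.05] w 0.27
```

```bash
python3 -m inch '[[[0,0,0],[-0.3,0,0],0.95],[[0,0,0],[-0.3,0,0],0.95]]';python3 -m inch '[[[0,0,0],[0.5,1,0],0.95],[[0,0,0],[0.5,3,0],0.95],[[0,0,0],[0.5,4,0],0.95]]';python3 -m inch '[[[0,0,0],[0.5,1,0],0.95],[[0,0,0],[0.5,3,0],0.95],[[0,0,0],[0.5,4,0],0.95]]';python3 -c "
from h import *
cell(-27,0,.1)"
```

```text
clock: 10.25
position: [0.4745, 0.0918, 0.0999]
ee_rot: [0.313, 0.632, -0.315, 0.635]
ft_force: [-3.3, -1.1, 8.8]
grip_width: 0.266
clock: 10.62
position: [0.4782, 0.0946, 0.1006]
ee_rot: [0.313, 0.632, -0.315, 0.635]
ft_force: [-4.2, 0.3, 14.9]
grip_width: 0.269
clock: 11.0
position: [0.4827, 0.0981, 0.1015]
ee_rot: [0.314, 0.631, -0.314, 0.636]
ft_force: [-1.1, 3.3, 12.1]
grip_width: 0.27
t 11.0 pos [0.4827 0.0981 0.1015] turn [-0.17  0.35 -0.19] shift mm [  1.5 -10.7  -0.2] F [-1.13  3.35 12.12] M [ 0.47  0.45 -0.02] w 0.27
```

```bash
python3 -m inch '[[[0,0,0],[-25,0,0],0.95],[[0,0,0],[-60,0,0],0.95],[[0,0,0],[-60,0,0],0.95]]';python3 -c "
from h import *
c=snap('side','s6.png')
b=cv2.resize(c['pixels'][210:300,230:350],(800,600),interpolation=cv2.INTER_CUBIC)
cv2.imwrite('pics/z6.png',b[:,:,::-1])"
```

```text
clock: 11.38
position: [0.4838, 0.0987, 0.1636]
ee_rot: [0.315, 0.63, -0.313, 0.637]
ft_force: [0.3, 0.1, -1.1]
grip_width: 0.275
```

View pics/z6.png

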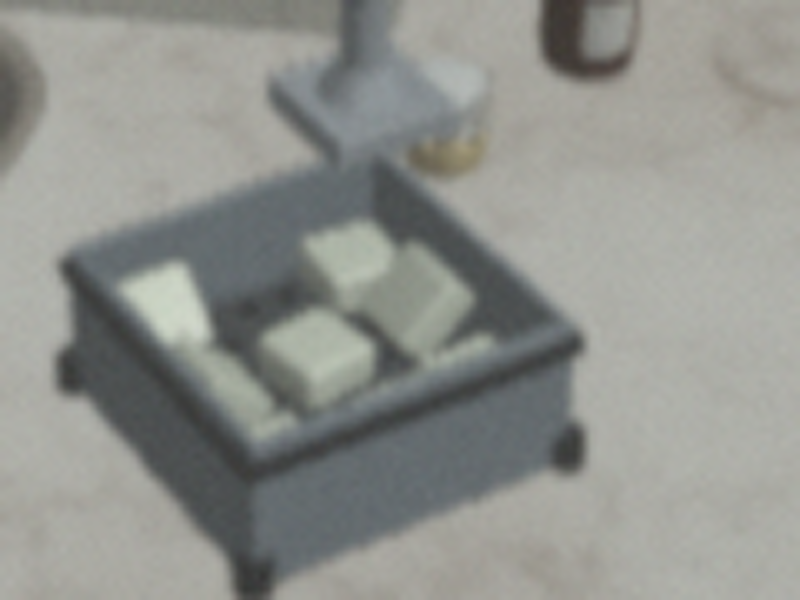

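```bash
cat >> h.py <<'E'
def hmap(c,step=5,col=True):
    t=np.radians(YAW);M=np.array([[np.cos(t),-np.sin(t)],[np.sin(t),np.cos(t)]])
    Q=cloud(c).reshape(-1,3);x=(Q[:,:2]-C0)@M*1000
    n=int(100/step);H=np.full((n,n),np.nan)
    for i in range(n):
        for j in range(n):
            m=(abs(x[:,0]-(-50+step*(i+.5)))<step/2)&(abs(x[:,1]-(-50+step*(j+.5)))<step/2)&(Q[:,2]<.09)&(Q[:,2]>.005)
            if m.sum()>0:H[i,j]=np.median(Q[m,2])*1000
    for r in H: print(' '.join('  .' if np.isnan(v) else '%3d'%v for v in r))
E
python3 -c "
from h import *
hmap(dict(np.load('/tmp/side.npz')))"
```

```text
37   .  40  29  51  42  37  43  37  39  37  35  36  36  36  47  46  45  46  49
 29  28  29  29  28   .   .  40  41  41  39  36  33   .  28  29   .   .   .  50
 33  28  30  29  28  30   .  37  39  40  40  36  32   .  29  30   .   .   .   .
 42  29  29  28  28  27   .  33  34  33  34  33  29   .  28  28   .   .   .   .
 45  28  29  30  28  22  14  17  28  27  29  27  24  27  28  30   .   .   .  12
 26  27  24  22  25  22  15  20  27  26  21  15  28   .  28  28   .   .   .  48
 28  14  15  15  28  23   .   .   .   .  15  14   .   .   .   .   .   .   .   .
 23  14  14  15  16   .   .  26  27  27  30  24  15   .   .   .   .  40   .   7
 31  14  15  15  16   .  26  28  29  29  30  21  16   .   .   .   .  41   .   .
 30  14  15  14  16   .   .  28  28  29  28  26  24   .   .   .   .  41  42   .
 21  14  15  15  16   .   .  28  28  29  28  21  22   .   .   .   .  40   .   .
 22  15  15  14  16  15   .  28  28  28  28  25  24   .   .   .   .  40   .  50
 27  17  15  13  15  15  16  18  23  20  19  19  15   .   .  30  34  40   .   .
 42   .   .  14   .  16  15  16  16  16  14  16   .   .   .   .   .   .   .   .
 41  41  38  32  28  25   .   .   .   .   .   .  28   .  28  28   .   .   .   .
 46  41  39  35  30  30   .   .  31  31  30  32  27   .  29  29   .   .   .   .
 43  41  39  35  31  30   .   .  36  36  35  36  31  28  28  29   .   .   .  49
 48  41  39  34  32  29   .   .  42  41  41  40  35   .   .  29   .   .   .  50
 46  40  41  37   .   .   .  38  41  41  40  40  40   .   .   .   .   .   .   .
 48   .  50   .   .   .   .   .   .   .  50  50   .   .   .   .  49   .   .   .
```

```bash
python3 -c "
from h import *
cell(-22,0,.102)"
```

```text
t 11.43 pos [0.4829 0.0984 0.1619] turn [-0.17  0.41 -0.26] shift mm [59.9 -6.2 -0.6] F [ 0.46  0.81 -3.23] M [-0.02 -0.02  0.04] w 0.266
```

```bash
python3 -m inch '[[[0,0.4,-0.3],[30,-6,-0.6],0.95],[[0,0.4,-0.3],[56,-6,-0.6],0.95],[[0,0.4,-0.3],[60,-6,-0.6],0.95],[[0,0.4,-0.3],[62,-6,-0.6],0.95],[[0,0.4,-0.3],[63,-6,-0.6],0.95]]';python3 -c "
from h import *
cell(-22,0,.1)"
```

```text
clock: 12.05
position: [0.4782, 0.0951, 0.0998]
ee_rot: [0.313, 0.634, -0.314, 0.634]
ft_force: [-5.4, -1.3, 11.2]
grip_width: 0.267
t 12.05 pos [0.4782 0.0951 0.0998] turn [-0.17  0.01  0.07] shift mm [-0.2 -0.2  0. ] F [-5.42 -1.28 11.23] M [-0.55  1.55 -0.07] w 0.267
```

Now I'll drag toward the wall under pressure.

```bash
python3 -m inch '[[[0,0,0],[0.7,-1,0],0.95],[[0,0,0],[0.9,-3,0],0.95],[[0,0,0],[1.2,-4,0],0.95]]';python3 -c "
from h import *
cell(-22,0,.1)"
```

```text
clock: 12.42
position: [0.4752, 0.0928, 0.0991]
ee_rot: [0.313, 0.634, -0.314, 0.634]
ft_force: [0.1, 0.1, -2.3]
grip_width: 0.268
t 12.43 pos [0.4752 0.0928 0.0991] turn [-0.17  0.03  0.04] shift mm [-0.9  3.6  0. ] F [ 0.15  0.12 -2.34] M [ 0.    0.07 -0.01] w 0.268
```

It gave way and the contact force is gone. I'll follow it down.

```bash
python3 -m inch '[[[0,0,0],[2,0,0],0.95],[[0,0,0],[5,0,0],0.95],[[0,0,0],[8,0,0],0.95],[[0,0,0],[8,0,0],0.95]]';python3 -m inch '[[[0,0,0],[2,0,0],0.95],[[0,0,0],[4,0,0],0.95],[[0,0,0],[4,0,0],0.95]]';python3 -c "
from h import *
cell(-22,0,.1)"
```

```text
clock: 12.92
position: [0.4749, 0.0928, 0.0906]
ee_rot: [0.313, 0.634, -0.314, 0.634]
ft_force: [0.2, -0.7, -1.6]
grip_width: 0.272
clock: 13.3
position: [0.4752, 0.0929, 0.0874]
ee_rot: [0.313, 0.634, -0.314, 0.634]
ft_force: [-3.8, -1.8, 8.5]
grip_width: 0.27
t 13.3 pos [0.4752 0.0929 0.0874] turn [-0.16  0.03  0.07] shift mm [-12.6   3.5   0.1] F [-3.84 -1.85  8.48] M [-0.17  0.94  0.  ] w 0.27
```

```bash
python3 -m inch '[[[0,0,0],[0.6,-1,0],0.95],[[0,0,0],[0.8,-2,0],0.95],[[0,0,0],[1,-2,0],0.95]]';python3 -m inch '[[[0,0,0],[1,0,0],0.95],[[0,0,0],[1,0,0],0.95]]';python3 -m inch '[[[0,0,0],[-40,0,0],0.95],[[0,0,0],[-70,0,0],0.95],[[0,0,0],[-75,0,0],0.95]]';python3 -c "
from h import *
cell(-22,0,.1)
hmap(snap('side','s7.png'))"
```

```text
clock: 13.68
position: [0.4747, 0.0925, 0.0874]
ee_rot: [0.314, 0.633, -0.313, 0.634]
ft_force: [0.4, 1.9, 6.6]
grip_width: 0.264
clock: 13.92
position: [0.475, 0.0928, 0.0873]
ee_rot: [0.314, 0.633, -0.313, 0.635]
ft_force: [-4.1, -0.3, 9.1]
grip_width: 0.266
clock: 14.3
position: [0.4759, 0.093, 0.1639]
ee_rot: [0.314, 0.632, -0.313, 0.636]
ft_force: [0.1, 0.4, -2.5]
grip_width: 0.271
t 14.3 pos [0.4759 0.093  0.1639] turn [-0.15  0.22 -0.27] shift mm [63.9  2.6 -0.5] F [ 0.09  0.42 -2.5 ] M [-0.04  0.01  0.01] w 0.271
 38  29  43  38  30  46  37  29  34  29  29  28  27  42  27  39  46   .  43   .
 35  28  29  29  29  26   .  28  29  29  28  28  20   .  28  30   .   .   .  50
 34  29  29  29  28  27   .  28  28  27  28  26  22   .  28   .   .   .   .   .
 34  28  28  28  28  26   .  29  28  29  28  25  24   .  29  30   .   .   .  50
 33  30  28  28  28  23  15  25  29  27  26  21  25  25  28  29   .   .   .   .
 28  23  26  22  26  22  21  19  22  16  19  16  23   .  28  28   .   .   .   .
 36  14  14  16  25  24   .   .   .   .  15  15  15   .   .   .   .   .   .  48
 19  15  15  
[... 326 characters left out ...]
  14   .  28  28  29  27  25  21   .   .   .   .  41   .  51
 45  15  14  15  15  14  15  19  22  22  23  17  21   .   .  30  35  39   .   .
 48   .   .  14  14  16   .  16   .  17  14  15   .   .   .   .   .   .   .  49
 42  39  37  33  29  27   .   .   .   .   .  27  25   .  28   .   .   .   .   .
 47  41  39  33  29  25   .   .  30  31  31  33  28   .  28  28   .   .   .   .
 46  41  38  35  32  29   .   .  36   .  35  36  28  30  29  30   .   .   .   .
 42  39  39  35  31  30   .   .  40  41  40  41  35  37   .   .   .   .   .  50
 43  40  39   .   .   .   .   .  42  41  41  40  40  39   .   .   .   .   .   .
 48  49   .  50   .   .   .   .   .   .  49  50  49   .   .   .  49   .   .   .
```

```bash
python3 -m inch '[[[0,0.2,-0.3],[0,22,0],0.95],[[0,0.2,-0.3],[20,47,0],0.95],[[0,0.2,-0.3],[40,47.5,0],0.95],[[0,0.2,-0.3],[55,47.5,0],0.95],[[0,0.2,-0.3],[55,47.5,0],0.95]]';python3 -c "
from h import *
cell(23,0,.102)"
```

```text
clock: 14.98
position: [0.5123, 0.1211, 0.1067]
ee_rot: [0.312, 0.635, -0.315, 0.632]
ft_force: [-0.3, 0.0, -2.3]
grip_width: 0.266
t 14.97 pos [0.5123 0.1211 0.1067] turn [-0.15 -0.1   0.25] shift mm [ 4.6  1.9 -0. ] F [-0.28  0.04 -2.25] M [0.   0.03 0.04] w 0.266
```

```bash
python3 -m inch '[[[0,0,0.2],[3,2,0],0.95],[[0,0,0.2],[5,2,0],0.95],[[0,0,0.2],[7,2,0],0.95],[[0,0,0.2],[7.5,2,0],0.95]]';python3 -c "
from h import *
cell(23,0,.102)"
```

```text
clock: 15.48
position: [0.5146, 0.1226, 0.1002]
ee_rot: [0.314, 0.634, -0.313, 0.634]
ft_force: [-1.7, -0.9, 7.7]
grip_width: 0.267
t 15.47 pos [0.5146 0.1226 0.1002] turn [-0.16 -0.05 -0.04] shift mm [-1.8 -0.8 -0.3] F [-1.7  -0.9   7.66] M [-0.02  0.37  0.01] w 0.267
```

```bash
python3 -m inch '[[[0,0,0],[0.8,1,0],0.95],[[0,0,0],[1,2.5,0],0.95],[[0,0,0],[1.2,4,0],0.95]]';python3 -c "
from h import *
cell(23,0,.102)"
```

```text
clock: 15.85
position: [0.5177, 0.125, 0.0989]
ee_rot: [0.314, 0.634, -0.313, 0.634]
ft_force: [-0.4, -0.3, -1.8]
grip_width: 0.271
t 15.85 pos [0.5177 0.125  0.0989] turn [-0.16 -0.05 -0.03] shift mm [-3.1 -4.8 -0.3] F [-0.45 -0.3  -1.76] M [-0.03  0.01 -0.03] w 0.271
```

Collapsed again. I'll follow it down, then lift.

```bash
python3 -m inch '[[[0,0,0],[4,0,0],0.95],[[0,0,0],[8,0,0],0.95],[[0,0,0],[10,0,0],0.95],[[0,0,0],[11,0,0],0.95],[[0,0,0],[12,0,0],0.95]]';python3 -m inch '[[[0,0,0],[0.5,0,0],0.95],[[0,0,0],[1,0,0],0.95]]';python3 -c "
from h import *
cell(27,0,.102)"
```

```text
clock: 16.48
position: [0.5177, 0.1251, 0.0873]
ee_rot: [0.314, 0.634, -0.313, 0.634]
ft_force: [-4.0, -1.3, 8.6]
grip_width: 0.27
clock: 16.73
position: [0.5178, 0.1251, 0.0871]
ee_rot: [0.314, 0.634, -0.314, 0.634]
ft_force: [-6.1, -1.0, 10.8]
grip_width: 0.268
t 16.73 pos [0.5178 0.1251 0.0871] turn [-0.17 -0.02 -0.02] shift mm [-14.9  -0.9  -0.2] F [-6.09 -1.   10.8 ] M [-0.35  1.35  0.01] w 0.268
```

```bash
python3 -m inch '[[[0,0,0],[-20,0,0],0.95],[[0,0,0],[-34,0,10],0.95],[[0,0,0],[-34,-1,22],0.95],[[0,0,0],[-20,-1,22],0.95],[[0,0,0],[-17,-1,22],0.95]]';python3 -c "
from h import *
cell(27,-22,.102)"
```

```text
clock: 17.35
position: [0.529, 0.1066, 0.1018]
ee_rot: [0.313, 0.635, -0.314, 0.633]
ft_force: [-1.0, 0.7, -2.3]
grip_width: 0.266
t 17.35 pos [0.529  0.1066 0.1018] turn [-0.18 -0.13  0.15] shift mm [-0.2  1.4  0.3] F [-0.95  0.66 -2.26] M [ 0.02 -0.02 -0.02] w 0.266
```

```bash
python3 -m inch '[[[0,0,0],[1.5,1,0],0.95],[[0,0,0],[2.5,1,0],0.95],[[0,0,0],[2.7,1,0],0.95]]';python3 -c "
from h import *
cell(27,-22,.102)"
```

```text
clock: 17.73
position: [0.5298, 0.1075, 0.0991]
ee_rot: [0.313, 0.635, -0.314, 0.633]
ft_force: [-0.4, -0.5, -1.6]
grip_width: 0.269
t 17.73 pos [0.5298 0.1075 0.0991] turn [-0.16 -0.13  0.14] shift mm [-2.9  0.3  0.5] F [-0.4  -0.47 -1.62] M [ 0.03  0.01 -0.02] w 0.269
```

```bash
python3 -m inch '[[[0,0,0],[0.7,0,0],0.95],[[0,0,0],[1.4,0,0],0.95],[[0,0,0],[1.6,0,0],0.95]]';python3 -c "
from h import *
cell(27,-22,.102)
c=snap('side','s8.png')
b=cv2.resize(c['pixels'][210:300,230:350],(800,600),interpolation=cv2.INTER_CUBIC)
cv2.imwrite('pics/z8.png',b[:,:,::-1])"
```

```text
clock: 18.1
position: [0.5301, 0.1076, 0.0979]
ee_rot: [0.313, 0.635, -0.314, 0.633]
ft_force: [-0.6, 0.5, 3.1]
grip_width: 0.268
t 18.1 pos [0.5301 0.1076 0.0979] turn [-0.16 -0.11  0.1 ] shift mm [-4.1  0.   0.4] F [-0.62  0.45  3.12] M [-0.01  0.13 -0.01] w 0.268
```

View pics/z8.png

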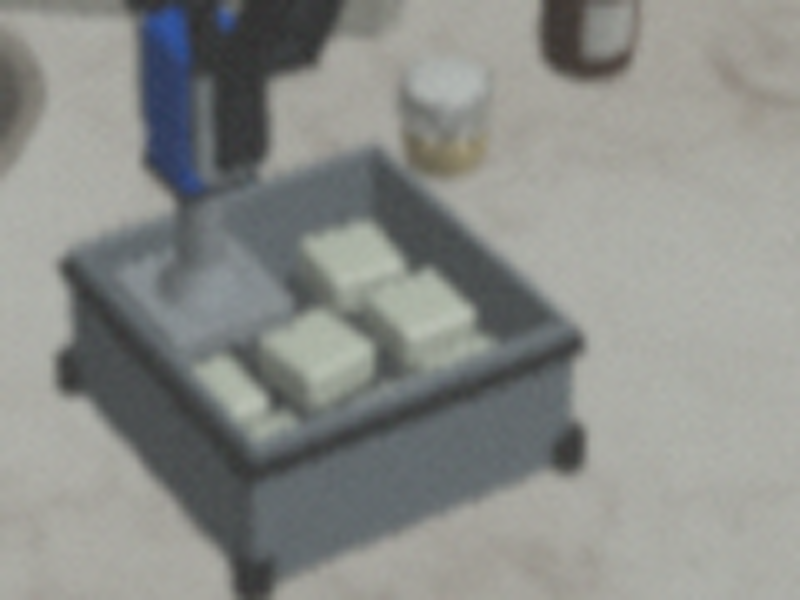

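The foot is over the corner chunk at (200,290), and the (+1,0) chunk at (225,390) is flat. I'll press and drag toward the −e2 wall.

```bash
python3 -m inch '[[[0,0,0],[0.6,0,0],0.95],[[0,0,0],[1,0,1],0.95],[[0,0,0],[1.2,0,3],0.95],[[0,0,0],[1.4,0,4.5],0.95]]';python3 -c "
from h import *
cell(27,-22,.102)"
```

```text
clock: 18.65
position: [0.5327, 0.1037, 0.0962]
ee_rot: [0.313, 0.635, -0.314, 0.633]
ft_force: [-0.0, 0.6, -1.0]
grip_width: 0.267
t 18.65 pos [0.5327 0.1037 0.0962] turn [-0.17 -0.12  0.13] shift mm [-5.8  0.2 -4.3] F [-0.04  0.61 -1.02] M [-0.06  0.02 -0.03] w 0.267
```

```bash
python3 -m inch '[[[0,0,0],[3,0,0],0.95],[[0,0,0],[6,0,0],0.95],[[0,0,0],[8,0,0],0.95],[[0,0,0],[9,0,0],0.95],[[0,0,0],[9.5,0,0],0.95]]';python3 -m inch '[[[0,0,0],[0.5,0,0],0.95],[[0,0,0],[1,0,0],0.95]]';python3 -c "
from h import *
cell(0,22,.12)"
```

```text
clock: 19.27
position: [0.5328, 0.1038, 0.0873]
ee_rot: [0.313, 0.635, -0.314, 0.633]
ft_force: [-4.4, -1.2, 8.4]
grip_width: 0.269
clock: 19.52
position: [0.5329, 0.1039, 0.0871]
ee_rot: [0.313, 0.635, -0.314, 0.633]
ft_force: [-3.9, -1.0, 11.7]
grip_width: 0.27
t 19.52 pos [0.5329 0.1039 0.0871] turn [-0.16 -0.07  0.13] shift mm [-32.8 -27.1 -48.2] F [-3.89 -1.05 11.7 ] M [-0.26  1.31  0.02] w 0.27
```

Now chunk (0,+1), which is propped against the +e2 wall (tool −z).

```bash
python3 -m inch '[[[0,0,0],[-20,0,0],0.95],[[0,0,0],[-38,-10,-16],0.95],[[0,0,0],[-38,-27,-48],0.95],[[0,0,0],[-25,-27,-48],0.95],[[0,0,0],[-17,-27,-48],0.95],[[0,0,0],[-14,-27,-48],0.95]]';python3 -c "
from h import *
cell(0,22,.1)"
```

```text
clock: 20.27
position: [0.4825, 0.1253, 0.1005]
ee_rot: [0.313, 0.635, -0.314, 0.632]
ft_force: [-1.8, 0.2, 5.2]
grip_width: 0.266
t 20.27 pos [0.4825 0.1253 0.1005] turn [-0.21 -0.13  0.17] shift mm [ 0.5 -0.  -0.6] F [-1.82  0.18  5.2 ] M [0.24 0.53 0.08] w 0.266
```

```bash
python3 -m inch '[[[0,0,0],[0.6,0,-1],0.95],[[0,0,0],[1,0,-2.5],0.95],[[0,0,0],[1.2,0,-4],0.95],[[0,0,0],[1.4,0,-5],0.95]]';python3 -c "
from h import *
cell(0,22,.1)"
```

```text
clock: 20.78
position: [0.4794, 0.1293, 0.0991]
ee_rot: [0.313, 0.635, -0.314, 0.632]
ft_force: [1.0, 0.2, -1.5]
grip_width: 0.264
t 20.77 pos [0.4794 0.1293 0.0991] turn [-0.2  -0.12  0.17] shift mm [-0.9 -0.   4.5] F [ 1.    0.17 -1.52] M [ 0.02 -0.01  0.03] w 0.264
```

```bash
python3 -m inch '[[[0,0,0],[4,0,0],0.95],[[0,0,0],[8,0,0],0.95],[[0,0,0],[11,0,0],0.95],[[0,0,0],[12,0,0],0.95],[[0,0,0],[12.4,0,0],0.95]]';python3 -m inch '[[[0,0,0],[0.5,0,0],0.95],[[0,0,0],[1,0,0],0.95]]';python3 -c "
from h import *
cell(27,27,.1)"
```

```text
clock: 21.4
position: [0.4795, 0.1294, 0.0873]
ee_rot: [0.313, 0.635, -0.315, 0.633]
ft_force: [-3.3, -1.6, 9.3]
grip_width: 0.27
clock: 21.65
position: [0.4795, 0.1295, 0.0871]
ee_rot: [0.313, 0.635, -0.315, 0.633]
ft_force: [-4.9, -1.1, 12.4]
grip_width: 0.271
t 21.65 pos [0.4795 0.1295 0.0871] turn [-0.2  -0.09  0.18] shift mm [-13.   26.7  -0.5] F [-4.87 -1.07 12.39] M [-0.36  1.35 -0.03] w 0.271
```

```bash
python3 -m inch '[[[0,0,0],[-12,0,0],0.95],[[0,0,0],[-12,26,0],0.95],[[0,0,0],[-6,26,0],0.95],[[0,0,0],[0,26,0],0.95],[[0,0,0],[0.8,26,0],0.95]]';python3 -c "
from h import *
cell(-27,27,.1)"
```

```text
clock: 22.28
position: [0.5001, 0.1454, 0.0868]
ee_rot: [0.313, 0.634, -0.315, 0.633]
ft_force: [-4.9, -0.8, 14.2]
grip_width: 0.267
t 22.27 pos [0.5001 0.1454 0.0868] turn [-0.2  -0.07  0.16] shift mm [-13.  -53.2  -0.2] F [-4.86 -0.77 14.23] M [-0.13  1.13 -0.1 ] w 0.267
```

```bash
python3 -m inch '[[[0,0,0],[-12,0,0],0.95],[[0,0,0],[-12,-27,0],0.95],[[0,0,0],[-12,-53,0],0.95],[[0,0,0],[-5,-53,0],0.95],[[0,0,0],[-0.3,-53,0],0.95],[[0,0,0],[0.1,-53,0],0.95]]';python3 -c "
from h import *
cell(-27,-26,.1)"
```

```text
clock: 23.02
position: [0.4584, 0.1133, 0.0872]
ee_rot: [0.313, 0.634, -0.315, 0.633]
ft_force: [-4.2, -4.4, 10.3]
grip_width: 0.27
t 23.02 pos [0.4584 0.1133 0.0872] turn [-0.2  -0.06  0.18] shift mm [-12.8  -0.5  52.6] F [-4.23 -4.4  10.33] M [-0.91  1.05  0.02] w 0.27
```

```bash
python3 -m inch '[[[0,0,0],[-12,0,0],0.95],[[0,0,0],[-12,0,27],0.95],[[0,0,0],[-12,0,52],0.95],[[0,0,0],[-5,0,52],0.95],[[0,0,0],[-0.3,0,52],0.95],[[0,0,0],[0.4,0,52],0.95]]';python3 -c "
from h import *
cell(0,0,.1)"
```

```text
clock: 23.78
position: [0.49, 0.0727, 0.0873]
ee_rot: [0.313, 0.635, -0.314, 0.633]
ft_force: [-1.9, -2.6, 9.9]
grip_width: 0.269
t 23.77 pos [0.49   0.0727 0.0873] turn [-0.13 -0.04  0.17] shift mm [-12.7  26.  -25. ] F [-1.91 -2.59  9.86] M [-0.45  0.77  0.1 ] w 0.269
```

Now the centre, with a firm press to about 14 N to confirm the sieve is home.

```bash
python3 -m inch '[[[0,0,0],[-12,0,0],0.95],[[0,0,0],[-12,26,-25],0.95],[[0,0,0],[-12,26,-25],0.95],[[0,0,0],[-5,26,-25],0.95],[[0,0,0],[-0.5,26,-25],0.95],[[0,0,0],[0.2,26,-25],0.95]]';python3 -m inch '[[[0,0,0],[0.5,0,0],0.95],[[0,0,0],[1,0,0],0.95]]';python3 -m inch '[[[0,0,0],[-40,0,0],0.95],[[0,0,0],[-80,0,0],0.95],[[0,0,0],[-115,0,0],0.95],[[0,0,0],[-115,0,0],0.95]]';python3 -c "
from h import *
delta([.4706,-.237,.21],-42.5)
c=snap('side','s9.png');hmap(c)
b=cv2.resize(c['pixels'][210:300,230:350],(800,600),interpolation=cv2.INTER_CUBIC)
cv2.imwrite('pics/z9.png',b[:,:,::-1])"
```

```text
clock: 24.52
position: [0.4954, 0.1078, 0.0873]
ee_rot: [0.313, 0.634, -0.315, 0.633]
ft_force: [-4.1, -1.5, 9.5]
grip_width: 0.271
clock: 24.78
position: [0.4955, 0.1077, 0.0871]
ee_rot: [0.313, 0.634, -0.315, 0.633]
ft_force: [-4.6, -0.8, 13.1]
grip_width: 0.271
clock: 25.28
position: [0.4971, 0.1078, 0.2043]
ee_rot: [0.314, 0.633, -0.315, 0.634]
ft_force: [-0.7, -0.0, -2.1]
grip_width: 0.267
t 25.27 pos [0.4971 0.1078 0.2043] turn [-10.26   0.11   0.03] shift mm [  -5.2 -229.8  258.5] F [-0.72 -0.05 -2.09] M [-0.04 -0.02  0.02] w 0.267
 40  32  43  42  28  35  38  30  39  29  30  28  28  36  43  45  38   .  48   .
 31  28  28  29  30  28  26  29  28  29  29  28  24   .  27  29   .   .   .  50
 43  28  29  29  28  26  26  29  29  28  28  25  25   .  27  28   .   .   .  22
 28  28  28  29  29  26  26  28  29  30  29  27  25   .  28  30   .   .   .  50
 33  28  30  28  29  24  18  28  27  28  27  22  26   .  29  30   .   .   .   .
 23  22  25  25  25  24  15  22  19  18  21  15   .   .  27  28   .   .   .   .
 19  15  14  14  20  28   .   .   .   .  14  16   .   .   .   .   .   .   .
[... 344 characters left out ...]
  14   .  28  28  28  27  24  23   .   .  30   .   .   .  50
 31  16  16  16  14  14  14  23  22  22  18  19  20   .  26  30   .   .   .  49
 37   .   .  16  15  15  15   .   .   .  15  16   .   .   .   .   .   .   .  50
 31  27  28  28  23  20   .   .  27   .  27  27  28   .  28  29   .   .   .  49
 33  28  29  28  28  24   .  27  27  29  28  28  26  27  27  29   .   .   .  29
 33  28  29  28  28  25   .  29  29  28  28  28  26   .  29  29   .   .   .   .
 39  28  29   .  28   .   .   .  29  28  29  27  29   .   .   .   .   .   .  50
 48   .   .   .   .   .   .   .   .   .   .   .   .   .   .   .   .   .   .  47
 49  49  49  50   .   .   .   .   .  49   .   .  51   .   .   .   .  50   .   .
```

View pics/z9.png

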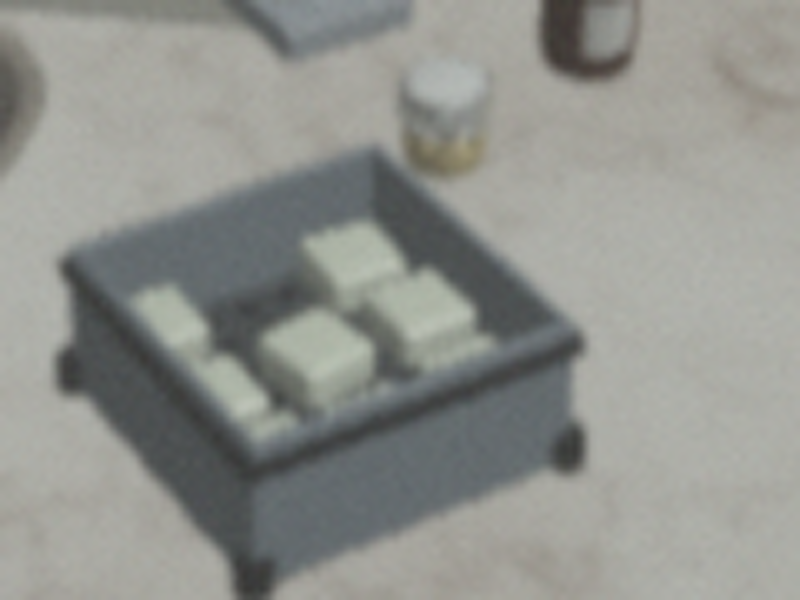

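All eight tops read 27–30 mm and the bare sieve 14–15 mm, down from about 24. Now I'll return the tamper to the slab.

```bash
python3 -m inch '[[[-1,0,0],[-3,-32,36],0.95],[[-2.5,0,0],[-5,-65,73],0.95],[[-4,0,0],[-5,-98,110],0.95],[[-5.5,0,0],[-5,-131,147],0.95],[[-7,0,0],[-5,-164,184],0.95],[[-9,0,0],[-5,-197,221],0.95],[[-10.3,0,0],[-5,-230,256],0.95],[[-10.3,0,0],[-5,-230,256],0.95],[[-10.3,0,0],[-5,-230,256],0.95]]';python3 -c "
from h import *
delta([.468,-.236,.075],-42.5)"
```

```text
clock: 26.45
position: [0.4674, -0.2348, 0.2067]
ee_rot: [0.255, 0.66, -0.257, 0.658]
ft_force: [-0.2, 1.3, -1.5]
grip_width: 0.268
t 26.45 pos [ 0.4674 -0.2348  0.2067] turn [ 0.02 -0.13  0.17] shift mm [ 1.317e+02 -1.000e-01  1.500e+00] F [-0.23  1.33 -1.54] M [0.02 0.01 0.02] w 0.268
```

```bash
python3 -m inch '[[[0,0,0],[40,0,1.5],0.95],[[0,0,0],[85,0,1.5],0.95],[[0,-0.1,0.2],[120,0,1.5],0.95],[[0,-0.1,0.2],[132,0,1.5],0.95],[[0,-0.1,0.2],[132,0,1.5],0.95]]';python3 -c "
from h import *
delta([.468,-.236,.067],-42.5)
c=snap('top','t10.png');a=cv2.resize(c['pixels'][180:250,360:430],(400,400),interpolation=cv2.INTER_CUBIC)
c=snap('side','s10.png')
b=cv2.resize(c['pixels'][130:220,260:350],(400,400),interpolation=cv2.INTER_CUBIC)
cv2.imwrite('pics/z10.png',np.hstack([a,b])[:,:,::-1])"
```

```text
clock: 27.08
position: [0.4681, -0.235, 0.0746]
ee_rot: [0.256, 0.66, -0.255, 0.659]
ft_force: [0.2, -0.5, -1.8]
grip_width: 0.267
t 27.07 pos [ 0.4681 -0.235   0.0746] turn [ 0.09 -0.09 -0.03] shift mm [ 7.6 -0.8  0.6] F [ 0.25 -0.46 -1.82] M [-0.04 -0.01  0.  ] w 0.267
```

View pics/z10.png

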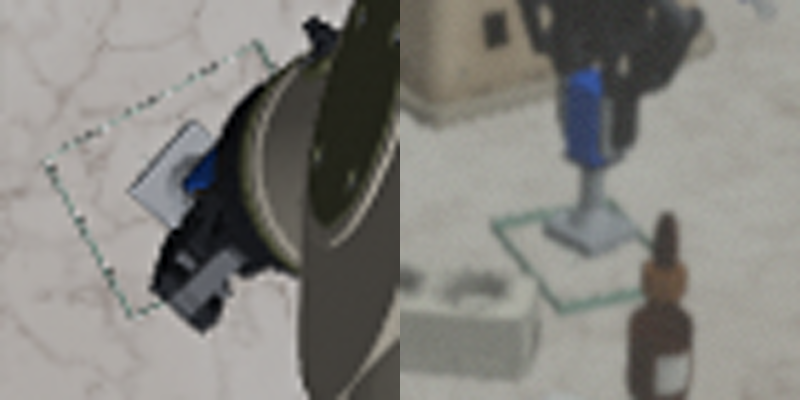

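The foot hangs well inside the slab outline, with its left corner at (132,190) in the top crop. I'll lower it gently to contact.

```bash
python3 -m inch '[[[0,0,0],[3,0,0],0.95],[[0,0,0],[5.5,0,0],0.95],[[0,0,0],[6.5,0,0],0.95],[[0,0,0],[7.2,0,0],0.95]]';python3 -c "
from h import *
delta([.468,-.236,.067],-42.5)"
```

```text
clock: 27.68
position: [0.469, -0.2359, 0.0689]
ee_rot: [0.256, 0.659, -0.256, 0.66]
ft_force: [0.1, 0.7, -2.4]
grip_width: 0.265
t 27.68 pos [ 0.469  -0.2359  0.0689] turn [ 0.05  0.08 -0.06] shift mm [ 1.9 -0.8 -0.7] F [ 0.14  0.69 -2.38] M [ 0.   -0.02  0.03] w 0.265
```

```bash
python3 -m inch '[[[0,0,0],[1,0,0],0.95],[[0,0,0],[1.5,0,0],0.95]]';python3 -m inch '[[[0,0,0],[0.5,0,0],0.95],[[0,0,0],[0.8,0,0],0.95]]'
```

```text
clock: 27.92
position: [0.469, -0.2359, 0.0673]
ee_rot: [0.256, 0.659, -0.256, 0.66]
ft_force: [-0.3, -0.0, -1.4]
grip_width: 0.268
clock: 28.18
position: [0.4691, -0.2359, 0.067]
ee_rot: [0.256, 0.659, -0.256, 0.66]
ft_force: [-3.0, 1.5, 7.5]
grip_width: 0.266
```

```bash
python3 -m inch '[[[0,0,0],[0,0,0],0.95],[[0,0,0],[0,0,0],0.95],[[0,0,0],[0,0,0],0.65],[[0,0,0],[0,0,0],0.55],[[0,0,0],[0,0,0],0.45],[[0,0,0],[0,0,0],0.35],[[0,0,0],[0,0,0],0.35],[[0,0,0],[0,0,0],0.35]]' 40;python3 -m inch '[[[0,0,0],[-15,0,0],0.35],[[0,0,0],[-60,0,0],0.35],[[0,0,0],[-110,0,0],0.35],[[0,0,0],[-160,0,0],0.35],[[0,0,0],[-160,0,0],0.35]]';python3 -c "
from h import *
delta([.35,-.5,.23],-63)
c=snap('side','s11.png')
b=cv2.resize(c['pixels'][130:220,260:350],(400,400),interpolation=cv2.INTER_CUBIC)
cv2.imwrite('pics/z11.png',b[:,:,::-1])"
```

```text
clock: 29.18
position: [0.4691, -0.236, 0.067]
ee_rot: [0.256, 0.659, -0.256, 0.66]
ft_force: [-0.3, -0.5, 0.6]
grip_width: 0.65
clock: 29.8
position: [0.4709, -0.2365, 0.2323]
ee_rot: [0.256, 0.656, -0.256, 0.663]
ft_force: [0.1, -0.5, -0.8]
grip_width: 0.648
t 29.8 pos [ 0.4709 -0.2365  0.2323] turn [20.55  0.5  -0.26] shift mm [   2.3 -276.    88.6] F [ 0.12 -0.49 -0.77] M [0.01 0.01 0.04] w 0.648
```

View pics/z11.png

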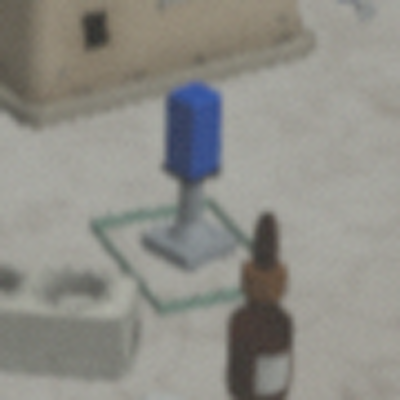

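The tamper stands upright on the slab. I'll retreat and check the cell from the top camera.

```bash
python3 -m inch '[[[3,0,0],[0,-46,15],0.35],[[6,0,0],[0,-92,30],0.35],[[10,0,0],[0,-138,44],0.35],[[14,0,0],[0,-184,59],0.35],[[18,0,0],[2,-230,74],0.35],[[20,0,0],[2,-276,88],0.35],[[20,0,0],[2,-276,88],0.35],[[20,0,0],[2,-276,88],0.35]]';python3 -c "
from h import *
c=snap('top','t12.png');a=cv2.resize(c['pixels'][155:255,200:300],(400,400),interpolation=cv2.INTER_CUBIC)
b=cv2.resize(c['pixels'][180:250,360:430],(400,400),interpolation=cv2.INTER_CUBIC)
hmap(c)
cv2.imwrite('pics/z12.png',np.hstack([a,b])[:,:,::-1])"
```

```text
clock: 30.85
position: [0.3486, -0.4984, 0.2269]
ee_rot: [0.367, 0.603, -0.366, 0.606]
ft_force: [0.6, 1.1, -0.6]
grip_width: 0.65
 17  31  22  20  19  17  25  30  28  29  31  28  17  14  26  22  24  27  22  29
 27  29  30  26  29  21  22  29  30  30  29  27  15  15  29  30  30  31  30  44
 30  30  30  30  30  18  14  29  29  29  30  28  16  16  30  30  28  29  29  21
 28  30  30  27  30  14  24  28  29  29  29  28  16  16  27  29  29  30  29  40
 28  30  29  30  29  16  28  29  28  28  26  29  16  20  30  31  29  30  30  42
 26  27  28  31  29  17  16  14  16  15  15  17  16  14  28  27  27  22  25  33
 15  15  14  16  16  17  15  16  16  18  19  15  17  16  13  18  15  15  15  25
 16  15  17  17  16  16  15  27  29  30  29  25  15  17  17  26  18  24  21  40
 18  14  16  14  14  15  26  28  30  29  29  27  16  17  29  27  30  31  30  39
 16  16  14  14  19  15  24  31  29  29  31  27  16  16  24  30  29  30  30  33
 15  16  16  14  17  17  17  29  31  29  31  32  15  16  24  29  31  30  31  42
 15  15  17  15  17  14  16  28  28  30  30  29  12  18  29  29  28  29  29  41
 15  15  14  17  15  16  16  15  15  17  16  16  15  12  17  28  30  31  28  33
 16  16  16  15  16  15  14  16  16  13  13  15  16  15  15  17  16  18  16  32
 26  27  28  29  29  14  16  17  19  23  22  21  16  16  27  29  27  32  29  24
 28  31  28  28  29  13  18  25  26  28  31  30  15  16  30  30  29  29  30  32
 32  31  28  29  29  14  16  26  29  30  30  28  25  15  29  30  31  29  28  39
 29  31  30  30  28  14  14  28  31  30  31  28  28  15  29  28  30  30  28  38
 28  29  30  30  29  15  16  29  30  30  30  30  24  15  29  28  30  29  28  34
 34  31  31  32  37  23  29  32  31  30  35  31  38  24  30  30  27  35  27  39
```

View pics/z12.png

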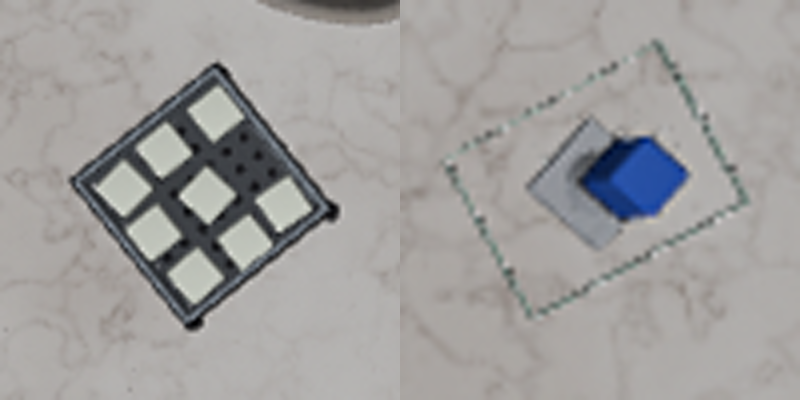

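From the top, all eight chunks show one flat face, with tops at about 29–30 mm and the sieve at about 15.5 mm (24 at the start). The tamper stands in the middle of the slab.

```bash
python3 -c "
from workcell import manip
print(manip.hand_in())"
```

```text
the job is handed in; nothing more can be done
None
```

The chunks are tamped flat, the sieve reads as home on its ledge, and the tamper stands upright on the glass slab. I handed the job in at about 31 s.

- **Tamping:** The sieve went down during the first presses, and the force rose clearly at the end. Plain pressing did not free the first propped chunk, even at about 18 N. Pressing while dragging the foot toward the wall freed all four propped chunks. I then pressed three corners and the centre. The bottle and jars were not touched.
- **Force:** The highest reading was about 16 N vertical on the sensor, or about 18 N at the foot once the tamper's weight is added. Including the sideways part, that one reading was about 19 N, close to the 20 N limit. Readings come only at the end of each move, so a short peak in between could have gone unseen.
- **Final checks:** From the top camera all eight chunk tops are level at about 29–30 mm, 14 mm above the sieve. The sieve surface dropped from about 24 mm to about 15.5 mm, which fits 8 mm of travel to within a millimetre. At the centre, the last 3–4 N sank the foot only about 0.2 mm.
- **Disagreement:** The two cameras differed by a few millimetres on where the cell lies along y. I used a value between them and stayed clear of the walls.

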